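# Load the trim saw's holding plate and set the cross-feed against its backlash

## Task

Set up the little stone trim saw for its next slice: take the rectangular holding plate with the upright stone blank, hook one end under the lip on the carriage (the side nearest the robot) and swing the other end down until the plate lies flat in the pocket. Then use the wooden feed grip to bring the carriage pointer in line with the brass mark on the scale; the feed has play, so first back the carriage off at least 15 mm short of the mark (the end away from the blade), then come up to the mark moving only towards the blade, and let go with the play still taken up that way. Leave the mark and everything else where it is.

Things in the scene. Friction and masses are not known exactly. Their poses are not given: they have to be found in the camera images.
- stone (a point): Centre of the upright stone blank (16 x 64 x 46 mm in x, y, z) fixed mid-way on the loose holding plate, an aluminium rectangle 120 x 90 x 7 mm (x, y, z); 0.25 to 0.42 kg in all. The point is 30 mm above the plate's underside, the stone's top 53 mm. The plate is the same both ways round: either 90 mm edge may go under the lip. It starts flat on the table, among the round plate and the jar.
- pocket (a point): Centre of the pocket's floor on the steel carriage, 56 mm above the table. x: from near (robot-side) wall to rear wall; y: feed direction, to the blade; z up. Wall faces at x = -62 and +62 mm; rear wall 45 mm high; cheeks 8 mm high at y = -49.5 and +49.5 mm. Seated, the plate's centre is over this point, its underside on the floor. The carriage slides only along y, 5 N friction, stays where left.
- lip (a point): Middle of the lower free edge of the steel lip on the carriage's near wall, at pocket x = -52.5 mm, 17 mm above the pocket floor; axes as the pocket's. The lip overhangs the near wall's face by 9.5 mm, is 116 mm long and 6 mm thick. Between lip and rear wall the plate goes in only tilted 22 to 32 degrees with its near edge low; then it swings down.
- grip (a point): Grasp point of the wooden upright feed grip: a fin 32 x 14 x 60 mm (x, y, z), axes as the pocket's; its top is 27 mm above this point, its steel foot and two lugs 33 mm and more below. It stands before the lip, 115 mm to the robot's side of the pocket centre. Pinch it across its 14 mm (along y) and move it along y.
- feed_play (a joint): Lost motion of the feed grip in the carriage (m): -0.006 to +0.006. The grip slides freely (0.6 N) through these 12 mm before it pulls the carriage along. +0.006 = play taken up towards the blade (grip pushing the carriage in +y); -0.006 = taken up the other way.
- pointer (a point): Tip of the thin brass pointer (4 mm wide) behind the carriage's rear wall, over the scale; it moves with the carriage. Axes as the pocket's: +y is the feed direction, to the blade.
- mark (a point): The mark: tip of the 4 mm wide brass line on the small black rider block (26 x 26 mm) on the scale bar at the saw's rear; axes as the pocket's. The rider is stiff and stays. The pointer starts 20 to 100 mm past it (on the blade's side); the carriage can go 40 mm short of it.
- saw: The fixed grey saw base, origin at the table under its middle; x to the rear, y along the feed towards the blade. 275 x 400 mm (x from -145 to +130 mm) and 30 mm high. At its +y end (y 150 to 255 mm, x -65 to +85 mm) the blade, guard and motor housing rise to 138 mm.
- round_plate: Bystander: a round aluminium holding plate, 96 mm across, 7 mm thick, with a domed stone, 32 mm high in all; origin under its centre.
- jar: Bystander: glass jar of stones, 84 mm across, 162 mm high; origin under its centre.
- bowl: Bystander: wooden bowl of pebbles, 110 mm across, 35 mm high; origin under its centre.
- stone_lump: Bystander: rough stone 90 mm across, 52 mm high; origin under its centre.
- screwdriver: Bystander: screwdriver 180 mm long lying on the table between robot and saw.
Not all that is in view belongs to the job. What is shaped like the part that bears stone but green is not meant.

How it is judged:
By the outcome, as a careful person would: the job done as asked, in the order asked, and still so for the second after the job is handed in, with the robot touching nothing.
It also fails if it takes over 61 s, if anything falls off the work surface, if the arm or the gripper's body presses on something with over 40 N, if the wrist force passes 120 N, or if a joint passes its speed limit or range.

## Robot

A 6-joint arm with a two-finger parallel gripper is mounted at the origin on the work surface. World frame = base frame: x ahead of the robot, y to its left, z up, the work surface at z = 0. Lengths are in m, angles in rad, forces in N, time in s.
With the tool pointing down it reaches from about 0.375 to 0.975 m from the base axis. Payload 3.8 kg.
Tool frame: the origin (TCP) lies on the centre line of the jaws, within the pads' length; the fingertips stand 8 mm ahead of it and the grasp point (between the pads) lies 11 mm behind it; z points along the fingers, y is the direction in which the jaws open and shut (so a half turn about z gives the same grasp; the last joint's range is limited). The gripper opens to 85 mm and grips with 20 to 120 N. Pads are 22 mm wide; open, the fingers measure 114 mm over their backs; the gripper's body (76 mm by 85 mm) begins 54 mm behind the grasp point. The pads swing forward as they close: fully open they stand 13 mm farther back than shut.
Start: joints at [1.169, 0.264, 1.604, -0, 1.274, -0.037], TCP at [0.241, 0.631, 0.239] pointing down, gripper open.
Joint ranges: [-2.63, 2.63], [-0.94, 2.18], [0.31, 2.57], [-1.31, 4.45], [0, 2.66], [-2.55, 2.55]. Speed limits (rad/s): [2.57, 2.57, 3.14, 3.14, 3.14, 3.14].

## Interface

Orientations are given as a rotation vector (axis times angle).
In Python, from workcell import * gives the robot as it stands.
- The arm moves only by the tool play_rows, never from a script. Its arguments are lists of equal length, an entry for each row: "slide": the shift along the tool's x, y, z in cm, a list of three; "delta_rot": the turn, a rotation vector about the tool's x, y, z in rad, a list of three. In form: {"slide": [[x, y, z], ...], "delta_rot": [[wx, wy, wz], ...]}. A call has 1 to 12 rows; each row is the pose to reach, as a shift and turn from the pose measured when the call began, along the tool's axes at that moment; what a row does not reach only later rows make up. A row lasts 1/12 s, in which the tool goes at most 41.7 mm and 7.16 degrees, less where a joint would pass 70% of its speed; a pose out of reach is approached as far as the arm can. A call with a gripper value outside its range is refused whole. "hand" is the opening, from 0 (shut) to 1 (fully open), set as the call begins (left out, the last holds). The fingers move at their own pace and stop on an object; "force" is the grip in N (left out, the last holds). Time passes only in rows, so rows that repeat a pose let the fingers close. It gives the time, the measured TCP pose, the force and the opening at its end, in the units of the state.
- read_state(): the state, without advancing time (a new reading comes with each control period).
- read_camera(name): name is "side" or "top" or "wrist"; returns a dict with "image" (384x512x3 uint8, red, green, blue), "depth" (384x512 float32, m along the optical axis (not along the pixel's ray), 0 where there is no reading), "fovy" (degrees; the focal length in pixels is half the picture's height over the tangent of half this angle, whatever the lens; pixels are square), "cx", "cy" (the principal point, pixels), "k1" (the pictures are not rectified: a ray, as slopes to the right and down, at radius r is drawn at 1 + k1 r^2 times it, then the intrinsics apply), "world_from_camera" (4x4, takes a point from camera to world coordinates); the wrist camera has in their place "hand_eye" (4x4, takes a point from camera to tool coordinates, whose origin is the TCP and whose axes are the flange's). Camera axes: x right, y up, looking along -z (the intrinsics and any distortion apply to the point x, -y, -z); pixel columns grow to the right and rows downward; lengths in m; the calibration is good to about 2 mm. A picture is of the moment at which its call begins: read the wrist's pose just before it.
- finish_job(): hands the job in, once; it reports no verdict.
Trained networks look in a picture, given as the dict that the camera call returned (one of the last four; its "shot" number tells which), for a name from the list of things; names that differ only in an ending like _2 or _b are one class to them, and where a whole thing is asked for, a point or a joint stands for the part that bears it (a point fixed in the world has none). Each returns a list of dicts, best first, with "conf" (0 to 1); they miss things now and then, are a little off and sometimes report something else, mostly with a low value. They report only what shows in the picture. A call takes as long as a camera call. They do not tell look-alikes from the thing itself.
- spot_in(target, picture): "bbox" ([centre column, centre row, width, height] in pixels, round what is visible of it).
- landmark_of(target, picture): "at" ([column, row] in pixels: a listed point, or the origin of a listed thing).
The state is a dict: "time": time; "q": joint angles; "joint_vel": joint speeds; "joint_torque": joint torques, N m; "tool_pos": TCP position; "tcp_rot": TCP orientation; "wrist_force": force on the tool from outside, world axes, zero at the start; "torque": the same for the moment, N m; "width": opening from 0.0 (shut) to 1.0 (fully open).
Only numpy, scipy, OpenCV 4.12 (cv2) and the standard library are available. Lean on these libraries where they do the work, as an engineer would, in place of code of your own. Each camera call takes 0.05 s, during which the arm holds its last target.

## Working session

There is one attempt and no reset: what is moved stays moved. The work goes in short steps, Python scripts to look and compute and a tool call to move; the robot and the scene stay as the last step left them, time stands still between calls to the robot, and variables do not carry over. Pictures are saved under pics/ and viewed, and the job is handed in when it is done.

Besides the shell and the picture viewer there is one more tool, called after "Request:" as a command line: name --argument value ..., lists and objects as JSON in quotes. play_rows: Moves the arm, as the interface text tells. Its arguments: {"type":"object","properties":{"slide":{"type":"array"},"delta_rot":{"type":"array"},"hand":{"type":"number"},"force":{"type":"number"}},"required":["slide","delta_rot"]}

```bash
mkdir -p pics; ls; cat > h.py <<'E'
import sys; sys.path.insert(0,'.')
from workcell import *
import numpy as np, cv2, pickle
from scipy.spatial.transform import Rotation as R
def T_tool(s):
    T=np.eye(4);T[:3,:3]=R.from_rotvec(s['tcp_rot']).as_matrix();T[:3,3]=s['tool_pos'];return T
def shot(name):
    s=read_state(); p=read_camera(name)
    p['W']=p['world_from_camera'] if 'world_from_camera' in p else T_tool(s)@p['hand_eye']
    return p
def K(p):
    h,w=p['image'].shape[:2]; f=h/2/np.tan(np.radians(p['fovy'])/2)
    return np.array([[f,0,p['cx']],[0,f,p['cy']],[0,0,1.]]), np.array([p['k1'],0,0,0,0.])
def ray(p,uv):
    k,d=K(p); n=cv2.undistortPoints(np.array([[uv]],float),k,d)[0,0]
    v=p['W'][:3,:3]@np.array([n[0],-n[1],-1]); return p['W'][:3,3].copy(),v
def dep(p,uv):
    o,v=ray(p,uv); u,w=int(round(uv[0])),int(round(uv[1]))
    z=p['depth'][w,u]; return o+v*z
def atz(p,uv,z):
    o,v=ray(p,uv); return o+v*(z-o[2])/v[2]
def tri(obs):
    A=np.zeros((3,3));b=np.zeros(3)
    for p,uv in obs:
        o,v=ray(p,uv);v=v/np.linalg.norm(v);M=np.eye(3)-np.outer(v,v);A+=M;b+=M@o
    x=np.linalg.solve(A,b)
    res=[np.linalg.norm((np.eye(3)-np.outer(v/np.linalg.norm(v),v/np.linalg.norm(v)))@(x-o)) for o,v in [ray(p,uv) for p,uv in obs]]
    return x,res
def proj(p,X):
    k,d=K(p); c=np.linalg.inv(p['W'])@np.append(X,1); c=c[:3]*[1,-1,-1]
    return cv2.projectPoints(c.reshape(1,1,3),np.zeros(3),np.zeros(3),k,d)[0][0,0]
def save(p,fn,crop=None,sc=1.5):
    im=p['image'][:,:,::-1]
    if crop: x0,y0,x1,y1=crop; im=im[y0:y1,x0:x1]
    cv2.imwrite('pics/'+fn,cv2.resize(im,None,fx=sc,fy=sc,interpolation=cv2.INTER_CUBIC))
np.set_printoptions(precision=4,suppress=True)
E
python3 - <<'E'
from h import *
P={}
for n in ['side','top','wrist']:
    p=shot(n);P[n]=p;save(p,n+'0.png')
    print(n,p['fovy'],p['cx'],p['cy'],p['k1'],p['W'][:3,3])
    for t in ['stone','pocket','lip','grip','pointer','mark','saw','round_plate','jar']:
        r=landmark_of(t,p)
        for q in r[:3]: print(' ',t,np.array(q['at']),round(q['conf'],2),dep(p,q['at']))
pickle.dump(P,open('p0.pkl','wb'))
print(read_state())
E
```

```text
pics
side 49.529758207488925 254.87187240933866 191.1438138461632 -0.15676979906545785 [ 0.0409 -0.8039  0.7263]
  stone [151.2 198.6] 0.98 [0.3383 0.3638 0.0528]
  stone [250.9 191.6] 0.65 [0.6405 0.2383 0.0444]
  stone [185.2 165.4] 0.53 [0.5548 0.6019 0.0171]
  pocket [318.  250.3] 0.69 [ 0.6185 -0.1427  0.0556]
  lip [299.7 247.3] 0.63 [ 0.5667 -0.1309  0.0795]
  lip [367.5 250.5] 0.24 [ 0.7249 -0.217   0.0572]
  grip [275.3 242.8] 0.89 [ 0.507  -0.1082  0.1038]
  grip [318.9 248.5] 0.66 [ 0.6258 -0.1375  0.0551]
  grip [248.9 190.3] 0.54 [0.6347 0.2411 0.0498]
  pointer [352.4 234.5] 0.85 [ 0.6979 -0.182   0.0984]
  mark [207.6 191.4] 0.58 [0.5434 0.3742 0.011 ]
  mark [365.5 249.2] 0.43 [ 0.7206 -0.2133  0.0609]
  saw [326.6 271.6] 0.92 [ 0.6037 -0.1989  0.0299]
  round_plate [205.9 218. ] 0.95 [0.4601 0.2109 0.019 ]
  jar [206.9 188.5] 0.78 [0.54   0.37   0.0256]
top 46.76098852949554 253.16206070822804 197.96937920183376 -0.1140191174323591 [0.2332 0.173  1.7366]
  stone [250.5 143. ] 0.92 [0.8434 0.1594 0.0601]
  stone [191.6 271. ] 0.78 [0.3446 0.3963 0.0556]
  stone [138.9
[... 369 characters left out ...]
0.71 [ 0.6127 -0.1486  0.0616]
  round_plate [234.6 240.2] 0.7 [0.4599 0.2327 0.0295]
  jar [191.7 220.8] 0.95 [0.5254 0.3871 0.1161]
wrist 60.44748667373648 260.44051206400354 191.02864985634108 -0.08043228451763987 [0.1766 0.6554 0.3734]
{'time': 1.5, 'q': array([ 1.1691,  0.2639,  1.604 , -0.0001,  1.2737, -0.0369]), 'joint_vel': array([-0.0012,  0.0003,  0.0012, -0.0001, -0.0018,  0.0021]), 'joint_torque': array([ -0.0011, -51.5059, -36.7701,  -0.0003,   0.0014,   0.    ]), 'tool_pos': array([0.2408, 0.6306, 0.2393]), 'tcp_rot': array([ 0.5699,  3.0894, -0.0001]), 'wrist_force': array([-0.6116,  0.54  , -0.5725]), 'torque': array([-0.0158,  0.0014,  0.0349]), 'width': 0.9977812859752728}
```

View pics/side0.png

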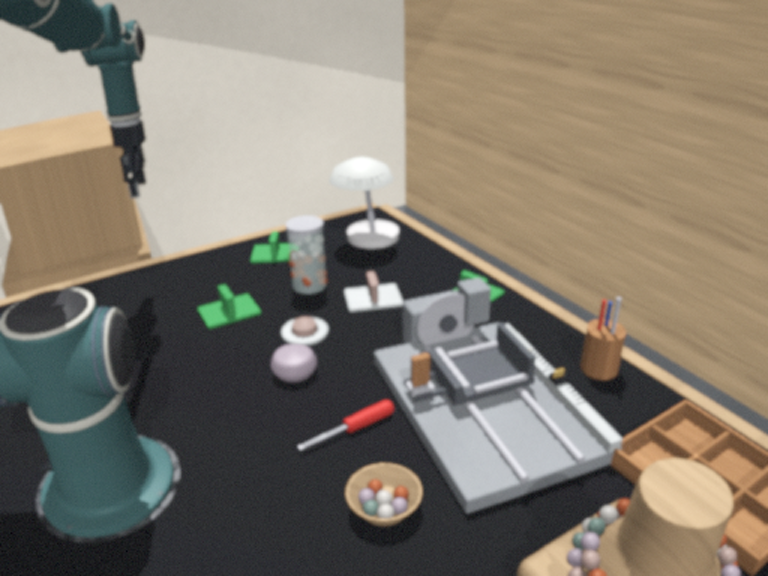

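View pics/top0.png

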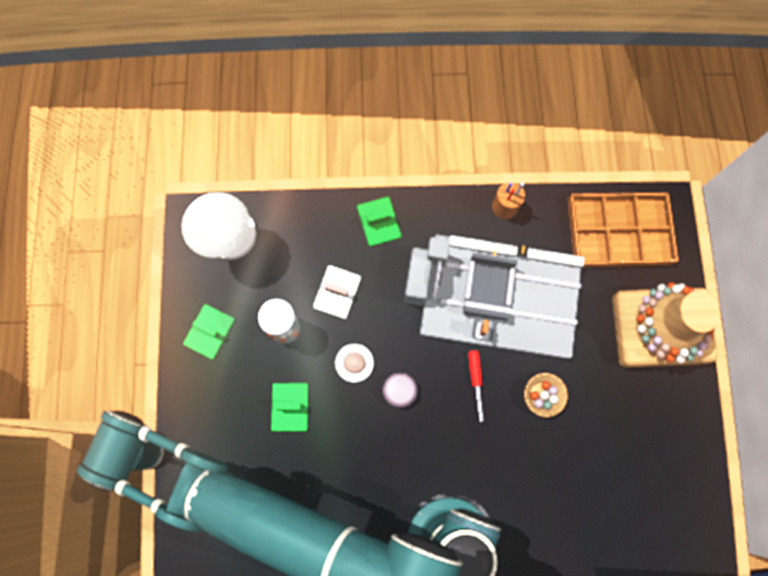

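View pics/wrist0.png

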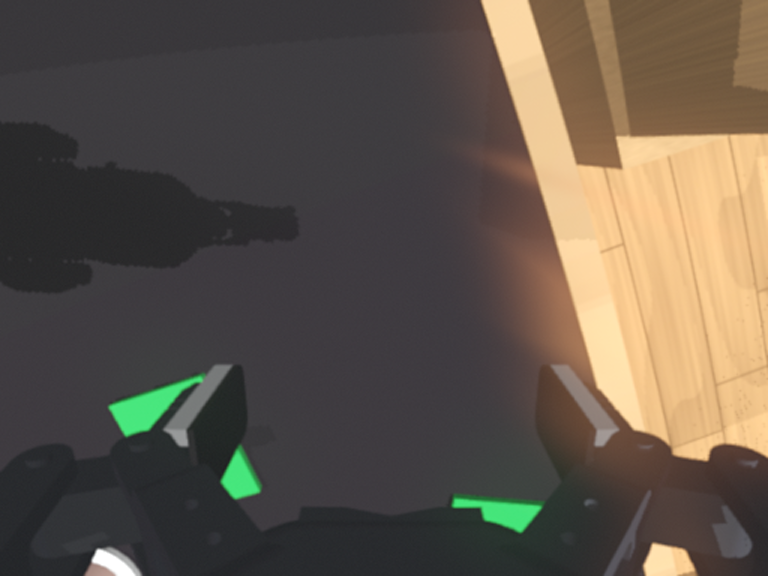

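The real plate (white, pinkish stone) is at about (250,193) in side and (225,194) in top, in native pixels. The green ones are decoys. The saw is at right, with its blade housing at +y. Next I measure roughly.

```bash
python3 - <<'E'
from h import *
P=pickle.load(open('p0.pkl','rb'))
t=P['top'];s=P['side']
save(t,'topcrop.png',(190,130,410,260),3.5); save(s,'sidecrop.png',(220,170,430,340),3.5)
im=t['image'].astype(int)
m=np.zeros(im.shape[:2],bool); sub=im[172:216,204:245]; m[172:216,204:245]=(sub.min(2)>110)
ys,xs=np.nonzero(m); print(len(ys))
pts=np.array([atz(t,(x,y),0.007)[:2] for x,y in zip(xs,ys)],np.float32)
print(cv2.minAreaRect(pts))
print('tri stone',tri([(s,(250.9,191.6)),(t,(225,194))]))
E
```

```text
845
((0.637184202671051, 0.2868082821369171), (0.12101534008979797, 0.16784656047821045), 69.09437561035156)
tri stone (array([0.6499, 0.2646, 0.0275]), [np.float64(0.005111541204642159), np.float64(0.005111541204642288)])
```

View pics/topcrop.png

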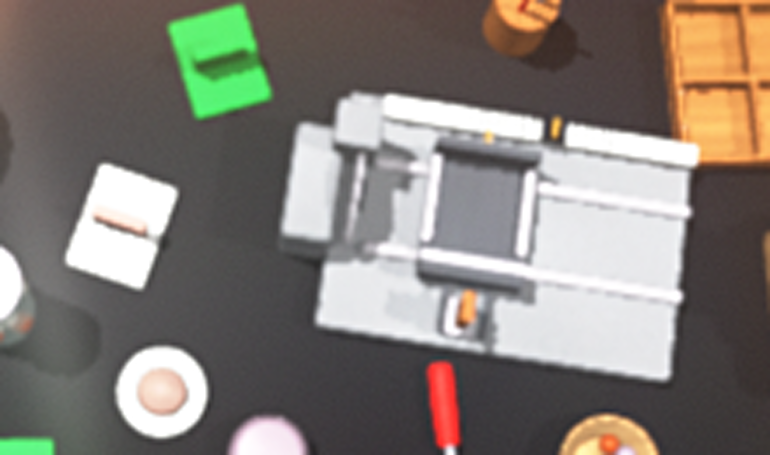

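View pics/sidecrop.png

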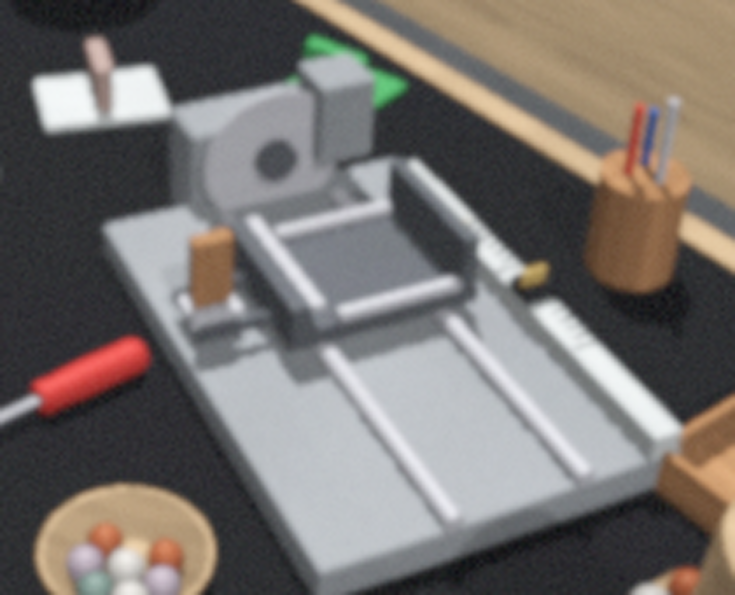

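Stone plate: top-image corners (219,177), (241,183), (231,213), (209,205). I'll turn these into a plate heading and get the wrist camera geometry.

```bash
python3 - <<'E'
from h import *
P=pickle.load(open('p0.pkl','rb'))
t=P['top'];s=P['side']
c=np.array([atz(t,u,0.007) for u in [(219.4,176.6),(240.6,183.4),(231.4,212.9),(208.9,204.9)]]);print(c)
print('ctr',c.mean(0)); 
xa=(c[0]+c[1]-c[2]-c[3])[:2];print('yaw of plate x',np.degrees(np.arctan2(xa[1],xa[0])),np.linalg.norm(xa)/2)
print('wrist he',P['wrist']['hand_eye']); st=read_state();print(T_tool(st))
# saw feed axis: base edge in top, z=.03: near edge
a=atz(t,(190+318/3.5,130+325/3.5),.03);b=atz(t,(190+668/3.5,130+380/3.5),.03);print(a,b,np.degrees(np.arctan2(-(a-b)[0],(a-b)[1])))
for n,ps,pt in [('pointer',(220+536/3.5,170+275/3.5),(190+557/3.5,130+128/3.5)),('lip',(299.7,247.3),(323.9,202.7)),('grip',(275.3,242.8),(319,218.6))]:
    print(n,tri([(s,ps),(t,pt)]))
E
```

```text
[[0.723  0.289  0.007 ]
 [0.6919 0.204  0.007 ]
 [0.5721 0.2436 0.007 ]
 [0.6073 0.3326 0.007 ]]
ctr [0.6486 0.2673 0.007 ]
yaw of plate x -19.455250787294226 0.12486476188229644
wrist he [[ 0.0011  0.9622  0.2723  0.0689]
 [ 1.     -0.0006 -0.0019  0.0003]
 [-0.0017  0.2723 -0.9622 -0.1341]
 [ 0.      0.      0.      1.    ]]
[[-0.9342  0.3568  0.      0.2408]
 [ 0.3568  0.9342 -0.0001  0.6306]
 [-0.0001 -0.0001 -1.      0.2393]
 [ 0.      0.      0.      1.    ]]
[0.522  0.0509 0.03  ] [ 0.4466 -0.3377  0.03  ] -10.981722399896311
pointer (array([ 0.7325, -0.2274,  0.0666]), [np.float64(0.0008111828990078338), np.float64(0.0008111828990077614)])
lip (array([ 0.5853, -0.1147,  0.0632]), [np.float64(0.0049666349491112385), np.float64(0.004966634949111218)])
grip (array([ 0.5221, -0.0893,  0.0867]), [np.float64(0.0020933417784248774), np.float64(0.002093341778424919)])
```

Request:
play_rows --slide '[[-51.1, -19.4, 0], [-51.1, -19.4, 0], [-51.1, -19.4, 0], [-51.1, -19.4, 0], [-51.1, -19.4, 0], [-51.1, -19.4, 0], [-51.1, -19.4, 0], [-51.1, -19.4, 0], [-51.1, -19.4, 0], [-51.1, -19.4, 0], [-51.1, -19.4, 0], [-51.1, -19.4, 0]]' --delta_rot '[[0, 0, 1.546], [0, 0, 1.546], [0, 0, 1.546], [0, 0, 1.546], [0, 0, 1.546], [0, 0, 1.546], [0, 0, 1.546], [0, 0, 1.546], [0, 0, 1.546], [0, 0, 1.546], [0, 0, 1.546], [0, 0, 1.546]]'

```text
time: 2.5
tool_pos: [0.6155, 0.2964, 0.2395]
tcp_rot: [2.529, 1.864, 0.001]
wrist_force: [-0.8, 0.8, 1.3]
width: 0.999
```

```bash
cat >> h.py <<'E'
def down(yaw,tilt=0):
    # tool y at yaw (deg), z down; tilt: turn about tool x (deg)
    a=np.radians(yaw); y=np.array([np.cos(a),np.sin(a),0]); z=np.array([0,0,-1.]); x=np.cross(y,z)
    return np.c_[x,y,z]@R.from_euler('x',tilt,degrees=True).as_matrix()
def go(pos,Rm,s=None):
    T=T_tool(s or read_state()); d=T[:3,:3].T@(np.asarray(pos)-T[:3,3])*100
    r=R.from_matrix(T[:3,:3].T@Rm).as_rotvec()
    print('slide',np.round(d,2),'rot',np.round(r,3),'rows',max(np.linalg.norm(d)/4.17,np.degrees(np.linalg.norm(r))/7.16))
E
python3 - <<'E'
from h import *
p=shot('wrist');save(p,'w1.png')
print(landmark_of('stone',p)[:2]);
go([.649,.267,.24],down(-19.5))
pickle.dump(p,open('w1.pkl','wb'))
E
```

```text
[{'at': [2.6, 153.1], 'conf': 0.97}, {'at': [296.3, 180.7], 'conf': 0.83}]
slide [-1.58  3.67 -0.07] rot [0.003 0.001 0.038] rows 0.9591206420536965
```

View pics/w1.png

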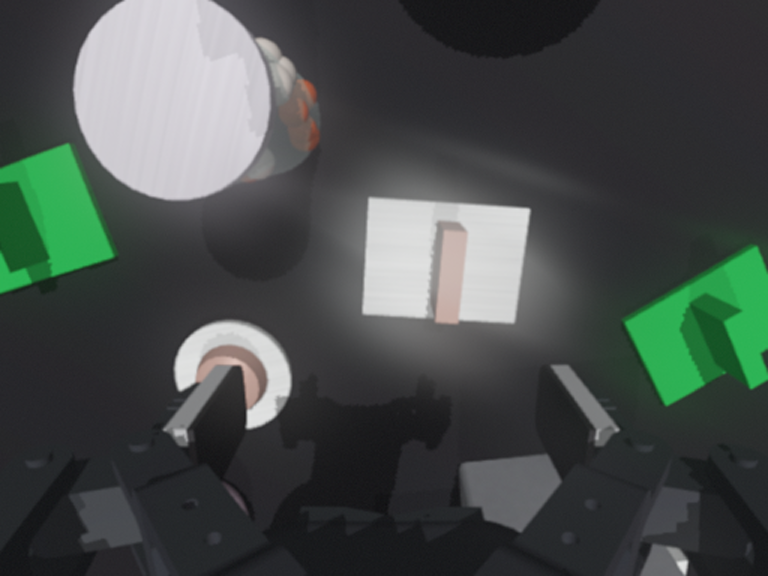

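The wrist view shows the plate at (297,174) native, with its corners clear and the stone top at (300,180). I move over it and take a second view.

Request:
play_rows --slide '[[-1.58, 3.67, 4], [-1.58, 3.67, 4]]' --delta_rot '[[0.003, 0.001, 0.038], [0.003, 0.001, 0.038]]'

```text
time: 2.77
tool_pos: [0.6503, 0.2652, 0.198]
tcp_rot: [2.566, 1.811, -0.0]
wrist_force: [-1.0, -0.2, -0.8]
width: 1.0
```

```bash
cat > plate.py <<'E'
from h import *
def plate(p,z=.007,tag='m'):
    # white+pink blob; take border from white plate top via minAreaRect on world-plane hull
    im=p['image'].astype(int); hsv=cv2.cvtColor(p['image'],cv2.COLOR_RGB2HSV)
    m=((im.min(2)>95)).astype(np.uint8)
    n,l,st,ce=cv2.connectedComponentsWithStats(m)
    u=proj(p,[.6486,.2673,.02]); best=min([i for i in range(1,n) if st[i,4]>1500],key=lambda i:np.hypot(*(ce[i]-u)))
    print(st[best],ce[best])
    c=cv2.findContours((l==best).astype(np.uint8),cv2.RETR_EXTERNAL,cv2.CHAIN_APPROX_NONE)[0]
    c=max(c,key=len)[:,0,:]
    return np.array([atz(p,q,z)[:2] for q in c],np.float32),c
if __name__=='__main__':
    p1=pickle.load(open('w1.pkl','rb')); p2=shot('wrist');save(p2,'w2.png');pickle.dump(p2,open('w2.pkl','wb'))
    print(read_state()['tool_pos'])
    for p in (p1,p2):
        w,c=plate(p); r=cv2.minAreaRect(w); print(r)
        print('px',cv2.minAreaRect(c), 'median depth pt',dep(p,c.mean(0)))
        print([ (np.round(q['at'],1),round(q['conf'],2)) for q in landmark_of('stone',p)[:3]])
E
python3 plate.py
```

```text
[0.6496 0.2629 0.1937]
[  227   118   142   116 12093] [293.6709 176.15  ]
((0.6504241228103638, 0.2702845633029938), (0.13746756315231323, 0.1581069380044937), 85.69627380371094)
px ((295.1438903808594, 172.5048828125), (116.56803131103516, 136.40345764160156), 77.90524291992188) median depth pt [0.6475 0.2815 0.053 ]
[(array([  2.6, 153.1]), 0.97), (array([296.3, 180.7]), 0.83), (array([484.2, 225.2]), 0.71)]
[  188   109   149   116 13647] [260.1326 165.1407]
((0.6525631546974182, 0.2653188407421112), (0.11805571615695953, 0.14940954744815826), 67.30345153808594)
px ((262.0, 166.5), (115.0, 148.0), 90.0) median depth pt [0.6556 0.2786 0.0528]
[(array([254.7, 171.7]), 0.86), (array([477.3, 215. ]), 0.71)]
```

View pics/w2.png

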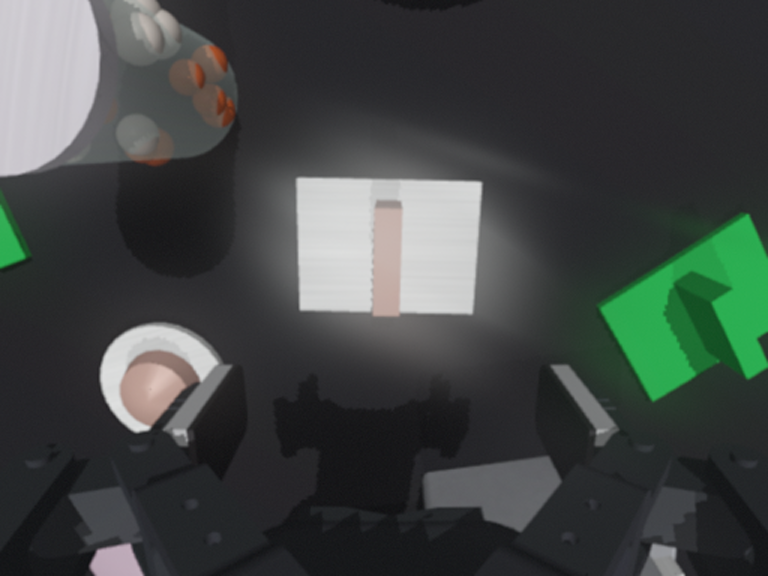

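```bash
python3 - <<'E'
from h import *
s=read_state();print(s['tool_pos'])
p3=shot('wrist');pickle.dump(p3,open('w3.pkl','wb'))
for f in ('w1','w2','w3'):
    p=pickle.load(open(f+'.pkl','rb')); im=p['image'].astype(int)
    # adaptive: pink or bright
    m=(im.max(2)>150).astype(np.uint8)
    u=proj(p,[.6486,.2673,.02]); n,l,st,ce=cv2.connectedComponentsWithStats(m)
    b=min([i for i in range(1,n) if st[i,4]>1500],key=lambda i:np.hypot(*(ce[i]-u)))
    c=max(cv2.findContours((l==b).astype(np.uint8),0,1)[0],key=len)[:,0,:]
    # plate top rect fit
    w=np.array([atz(p,q,.007)[:2] for q in c],np.float32); print(f,st[b],cv2.minAreaRect(w))
    # stone top: pink
    hsv=cv2.cvtColor(p['image'],cv2.COLOR_RGB2HSV); x,y,ww,hh=st[b][:4]
    mm=np.zeros_like(m); mm[y:y+hh+4,x:x+ww]=((im[:,:,0]-im[:,:,2]>22)&(im[:,:,0]>110))[y:y+hh+4,x:x+ww]
    c=max(cv2.findContours(mm,0,1)[0],key=len)[:,0,:]
    w=np.array([atz(p,q,.053)[:2] for q in c],np.float32); print('  stone',cv2.boundingRect(c),cv2.minAreaRect(w))
E
```

```text
[0.6477 0.2659 0.1962]
w1 [ 241  132  113   84 8100] ((0.6496042013168335, 0.2693842947483063), (0.09441632777452469, 0.12099144607782364), 69.1141586303711)
  stone (290, 154, 21, 62) ((0.649425208568573, 0.27058500051498413), (0.06360705196857452, 0.015739556401968002), 70.0925521850586)
w2 [  198   118   123    93 10680] ((0.6496226787567139, 0.26943308115005493), (0.09338503330945969, 0.12069524824619293), 69.3427734375)
  stone (249, 139, 18, 72) ((0.6497520804405212, 0.27036234736442566), (0.06340494751930237, 0.014619302935898304), 69.40830993652344)
w3 [  201   118   125    93 10814] ((0.6496607065200806, 0.2692125737667084), (0.09345709532499313, 0.12049520760774612), 69.31046295166016)
  stone (253, 139, 19, 72) ((0.6497335433959961, 0.2701474726200104), (0.0631432980298996, 0.014688319526612759), 69.33598327636719)
```

Both views agree: stone/plate centre (0.6497, 0.270), plate x yaw -20.7°, and the sizes match the text. Now the grasp.

```bash
python3 - <<'E'
from h import *
s=read_state(); go([.6497,.270,.026],down(-20.7))
for i in range(3): print(read_state()['tool_pos'],read_state()['joint_vel'][:3])
E
```

```text
slide [ 0.38  0.12 17.18] rot [-0.003  0.002  0.021] rows 4.121170620267515
[0.6479 0.2669 0.1978] [ 0.0202 -0.0254 -0.0214]
[0.6479 0.2669 0.1978] [ 0.0202 -0.0254 -0.0214]
[0.6479 0.2669 0.1978] [ 0.0202 -0.0254 -0.0214]
```

Request:
play_rows --slide '[[0.38, 0.12, 4], [0.38, 0.12, 8], [0.38, 0.12, 11], [0.38, 0.12, 11], [0.38, 0.12, 11]]' --delta_rot '[[-0.003, 0.002, 0.021], [-0.003, 0.002, 0.021], [-0.003, 0.002, 0.021], [-0.003, 0.002, 0.021], [-0.003, 0.002, 0.021]]'

```text
time: 3.38
tool_pos: [0.6477, 0.2708, 0.0865]
tcp_rot: [-2.581, -1.788, 0.006]
wrist_force: [-0.1, -0.2, 1.5]
width: 0.999
```

```bash
python3 - <<'E'
from h import *
go([.6497,.270,.026],down(-20.7)); print(read_state()['tool_pos'],read_state()['joint_vel'])
E
```

```text
slide [0.   0.23 6.05] rot [-0.003  0.002  0.002] rows 1.4520827885065368
[0.6477 0.2708 0.0865] [-0.006  -0.0451 -0.0718 -0.0026 -0.0057  0.0019]
```

Request:
play_rows --slide '[[0, 0.2, 3], [0, 0.2, 5], [0, 0.2, 6], [0, 0.2, 6], [0, 0.2, 6], [0, 0.2, 6]]' --delta_rot '[[-0.003, 0.002, 0.002], [-0.003, 0.002, 0.002], [-0.003, 0.002, 0.002], [-0.003, 0.002, 0.002], [-0.003, 0.002, 0.002], [-0.003, 0.002, 0.002]]'

```text
time: 3.88
tool_pos: [0.6513, 0.2711, 0.0296]
tcp_rot: [2.583, 1.786, 0.006]
wrist_force: [-0.2, -0.1, 0.4]
width: 0.996
```

```bash
python3 - <<'E'
from h import *
go([.6497,.270,.026],down(-20.7)); s=read_state();print(s['tool_pos'],s['joint_vel'],s['wrist_force'])
E
```

```text
slide [-0.16 -0.12  0.35] rot [ 0.003 -0.003  0.001] rows 0.0971598636409024
[0.6513 0.2711 0.0296] [-0.0014 -0.0023 -0.     -0.0017 -0.0043 -0.0002] [-0.1585 -0.0917  0.3645]
```

Request:
play_rows --slide '[[-0.1, -0.1, 0.3], [-0.1, -0.1, 0.3], [-0.1, -0.1, 0.3], [-0.1, -0.1, 0.3], [-0.1, -0.1, 0.3], [-0.1, -0.1, 0.3], [-0.1, -0.1, 0.3], [-0.1, -0.1, 0.3]]' --delta_rot '[[0, 0, 0], [0, 0, 0], [0, 0, 0], [0, 0, 0], [0, 0, 0], [0, 0, 0], [0, 0, 0], [0, 0, 0]]' --hand 0 --force 60

```text
time: 4.55
tool_pos: [0.6501, 0.2706, 0.0268]
tcp_rot: [2.584, 1.786, 0.006]
wrist_force: [-0.3, 1.0, 1.9]
width: 0.181
```

```bash
python3 - <<'E'
from h import *
s=read_state();print(s['tool_pos'],s['width'],s['wrist_force'])
p=shot('wrist');save(p,'w4.png')
s=read_state();print(s['tool_pos'],R.from_rotvec(s['tcp_rot']).as_matrix()[:,1:])
E
```

```text
[0.6501 0.2706 0.0268] 0.18072764415690587 [-0.3323  0.9694  1.9274]
[0.6501 0.2706 0.0268] [[ 0.9356  0.0037]
 [-0.3531  0.0018]
 [ 0.0028 -1.    ]]
```

View pics/w4.png

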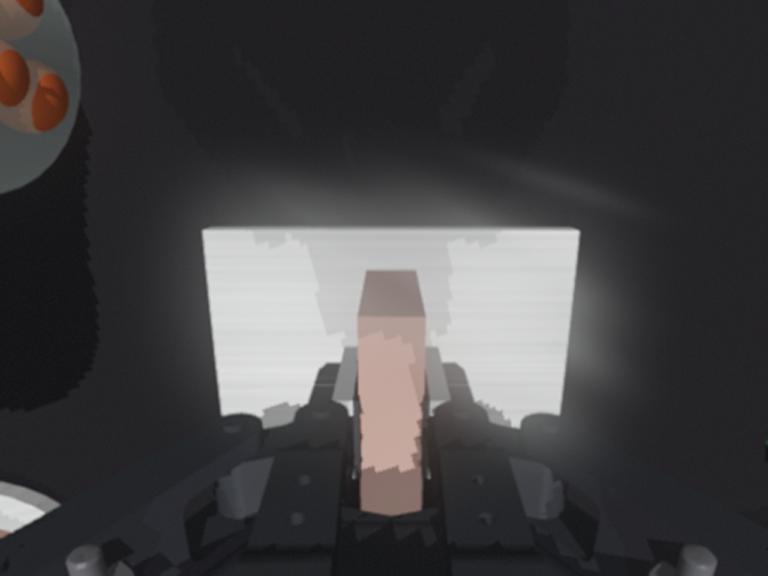

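Grasp is good: the stone is centred between the jaws and the width matches 16 mm. I lift and carry it to a viewing pose at the saw.

```bash
python3 - <<'E'
from h import *
go([.60,-.20,.24],down(-11))
E
```

```text
slide [-45.73  11.99 -21.43] rot [ 0.003 -0.003 -0.169] rows 12.447828076603946
```

Request:
play_rows --slide '[[0, 0, -4], [0, 0, -8], [0, 0, -12], [-2, 0, -16], [-6, 1, -20], [-10, 2, -21.4], [-14, 3, -21.4], [-18, 4, -21.4], [-22, 5, -21.4], [-26, 6, -21.4], [-30, 7, -21.4], [-34, 8, -21.4]]' --delta_rot '[[0, 0, 0], [0, 0, 0], [0, 0, 0], [0, 0, 0], [0, 0, -0.02], [0, 0, -0.04], [0, 0, -0.06], [0, 0, -0.08], [0, 0, -0.1], [0, 0, -0.12], [0, 0, -0.14], [0, 0, -0.169]]'

```text
time: 5.6
tool_pos: [0.6042, -0.063, 0.2384]
tcp_rot: [-2.422, -2.0, -0.003]
wrist_force: [-0.1, 0.4, -3.8]
width: 0.174
```

```bash
python3 - <<'E'
from h import *
go([.60,-.20,.24],down(-11)); print(read_state()['width'])
E
```

```text
slide [-13.53   2.18  -0.19] rot [ 0.001 -0.002  0.001] rows 3.286754196714182
0.17380716082107603
```

Request:
play_rows --slide '[[-4, 0.7, -0.2], [-8, 1.4, -0.2], [-11, 2.2, -0.2], [-13, 2.2, -0.2], [-13.5, 2.2, -0.2], [-13.5, 2.2, -0.2], [-13.5, 2.2, -0.2], [-13.5, 2.2, -0.2]]' --delta_rot '[[0, 0, 0], [0, 0, 0], [0, 0, 0], [0, 0, 0], [0, 0, 0], [0, 0, 0], [0, 0, 0], [0, 0, 0]]'

```text
time: 6.27
tool_pos: [0.6, -0.1984, 0.2394]
tcp_rot: [-2.42, -2.0, -0.003]
wrist_force: [-1.8, 0.8, -4.2]
width: 0.177
```

```bash
python3 - <<'E'
from h import *
p=shot('wrist');save(p,'w5.png');pickle.dump(p,open('w5.pkl','wb'))
s=read_state();print(s['tool_pos'],s['joint_vel'])
for t in ['stone','pocket','lip','grip','pointer','mark']:
    for q in landmark_of(t,p)[:2]: print(t,np.round(q['at'],1),round(q['conf'],2),dep(p,q['at']))
E
```

```text
[ 0.6002 -0.1982  0.2396] [ 0.0053 -0.0044 -0.005  -0.0025 -0.0004 -0.0005]
stone [389.  170.3] 0.64 [ 0.725  -0.2193  0.0601]
stone [257.9 264.9] 0.6 [ 0.6015 -0.1874  0.2659]
pocket [282.8  91.4] 0.68 [ 0.6352 -0.127   0.0543]
lip [224.2  94.1] 0.61 [ 0.5834 -0.12    0.0794]
grip [147.2  90.5] 0.78 [ 0.5295 -0.1069  0.1141]
grip [ 82.9 242.9] 0.39 [ 0.3631 -0.2562  0.0043]
pointer [393.1  96.6] 0.57 [ 0.7395 -0.1505  0.0498]
mark [386.4 169.5] 0.63 [ 0.7237 -0.2191  0.0564]
```

View pics/w5.png

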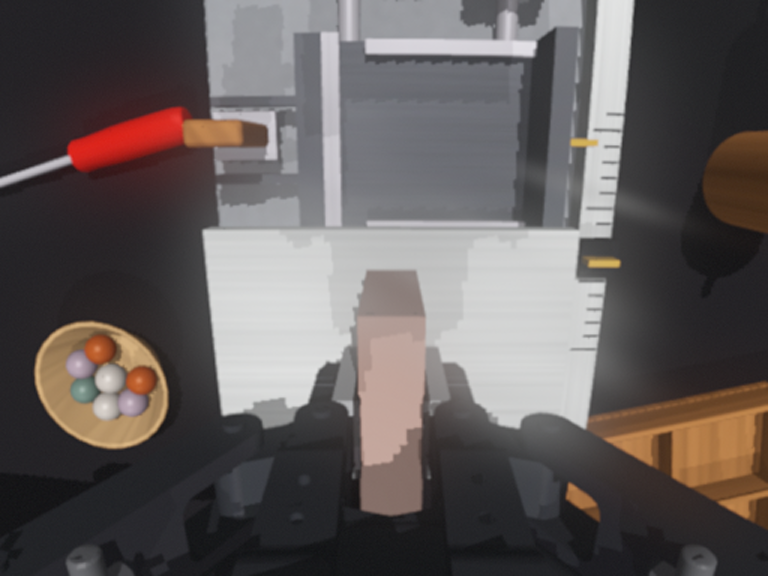

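The view shows all I need: lip strip at column ~222 native, rear wall ~360, cheeks at rows ~31 and ~149, pointer at (390,95), mark at (401,175). I take profiles from depth.

```bash
python3 - <<'E'
from h import *
p=pickle.load(open('w5.pkl','rb'))
yaw=np.radians(-11); X=np.array([np.cos(yaw),np.sin(yaw)]);Y=np.array([-X[1],X[0]])
for r in (60,100,130):
    print('row',r)
    for c in list(range(190,240,2))+list(range(336,396,3)):
        w=dep(p,(c,r)); print(c,np.round([w[:2]@X,w[:2]@Y,w[2]],4),p['image'][r,c].mean().round(),end=' | ')
    print()
print('col 290')
for r in range(22,152,2):
    w=dep(p,(290,r)); print(r,np.round([w[:2]@X,w[:2]@Y,w[2]],4),p['image'][r,290].mean().round(),end=' | ')
save(p,'w5c.png',(180,0,430,200),3.2)
E
```

```text
row 60
190 [0.557  0.0275 0.0299] 163.0 | 192 [0.559  0.0274 0.0299] 166.0 | 194 [0.5609 0.0275 0.0294] 167.0 | 196 [0.5631 0.0274 0.0302] 151.0 | 198 [0.5735 0.022  0.0774] 119.0 | 200 [0.5755 0.0219 0.0784] 120.0 | 202 [0.5771 0.0219 0.0781] 117.0 | 204 [0.579  0.0218 0.079 ] 112.0 | 206 [0.5806 0.0218 0.0783] 112.0 | 208 [0.5824 0.0217 0.0795] 112.0 | 210 [0.584  0.0218 0.0783] 112.0 | 212 [0.5857 0.0218 0.0786] 111.0 | 214 [0.5875 0.0217 0.0794] 152.0 | 216 [0.589  0.0218 0.0781] 196.0 | 218 [0.5908 0.0218 0.0782] 196.0 | 220 [0.5925 0.0217 0.0787] 196.0 | 222 [0.5941 0.0218 0.0777] 198.0 | 224 [0.5957 0.022  0.0767] 196.0 | 226 [0.5954 0.0242 0.0569] 140.0 | 228 [0.597  0.0244 0.0545] 112.0 | 230 [0.5989 0.0244 0.0551] 114.0 | 232 [0.6007 0.0244 0.0549] 112.0 | 234 [0.6026 0.0243 0.0552] 113.0 | 236 [0.6044 0.0243 0.0553] 113.0 | 238 [0.6062 0.0244 0.0545] 112.0 | 336 [0.6959 0.025  0.056 ] 106.0 | 339 [0.6985 0.0249 0.057 ] 111.0 | 342 [0.7017 0.0252 0.0551] 115.0 | 345 [0.7043 0.0252 0.056 ] 97.0 | 348 [0.707  0.0252 0.056 ] 73.0 | 351 [0.7093 0.0251 0.0579] 74.0 | 354 [0.7118
[... 5531 characters left out ...]
 0.0549] 112.0 | 116 [ 0.6549 -0.026   0.056 ] 113.0 | 118 [ 0.655  -0.0279  0.0556] 114.0 | 120 [ 0.655  -0.0298  0.0553] 115.0 | 122 [ 0.6551 -0.0317  0.0549] 114.0 | 124 [ 0.655  -0.0335  0.0563] 115.0 | 126 [ 0.6551 -0.0354  0.0559] 116.0 | 128 [ 0.6553 -0.0373  0.055 ] 117.0 | 130 [ 0.6552 -0.0392  0.0558] 120.0 | 132 [ 0.6553 -0.0411  0.0551] 120.0 | 134 [ 0.6553 -0.0429  0.056 ] 122.0 | 136 [ 0.6555 -0.045   0.0547] 122.0 | 138 [ 0.6554 -0.0467  0.0561] 121.0 | 140 [ 0.6556 -0.0489  0.0541] 119.0 | 142 [ 0.6556 -0.0508  0.0546] 118.0 | 144 [ 0.6557 -0.0528  0.0542] 119.0 | 146 [ 0.6556 -0.0544  0.0561] 134.0 | 148 [ 0.655  -0.0554  0.0628] 185.0 | 150 [ 0.655  -0.0572  0.0636] 185.0 |
```

View pics/w5c.png

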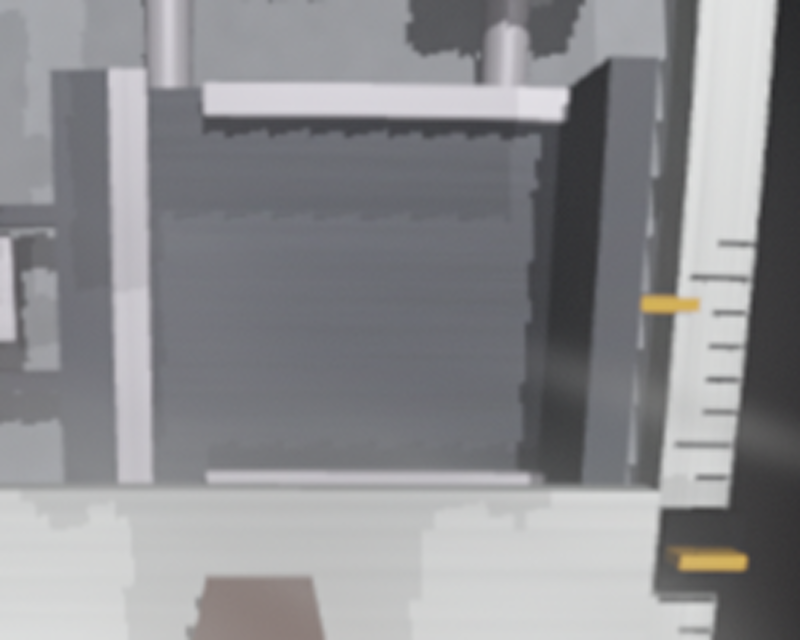

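Everything is consistent: lip-to-rear-wall gives centre u_x 0.6496, the cheeks give u_y -0.0056, the floor is at 0.0555. I compute the tilted approach.

```bash
cat > seat.py <<'E'
from h import *
yaw=-11.0
a=np.radians(yaw); X=np.array([np.cos(a),np.sin(a),0]);Y=np.array([-X[1],X[0],0]);Z=np.array([0,0,1.])
PC=.6496*X-.0056*Y+.0555*Z
D=.0268; DY=.0007
def tcp(th,cx,cz):
    t=np.radians(th); x=cx+.060*np.cos(t)-D*np.sin(t); z=cz+.060*np.sin(t)+D*np.cos(t)
    return PC+x*X+z*Z+DY*Y, down(yaw,-th)
def corner(s):
    # near bottom corner in pocket frame (mm), tilt, y
    T=T_tool(s); c=T@np.array([-DY,-.060,D,1]); d=c[:3]-PC
    return np.round(np.array([d@X,d@Y,d@Z])*1000,1), np.degrees(np.arcsin(T[2,1]))
if __name__=='__main__':
    s=read_state(); print(corner(s),s['wrist_force'])
    for l in sys.argv[1:]:
        v=[float(x) for x in l.split(',')]; print(l,end=' '); go(*tcp(v[0],v[1]/1e3,v[2]/1e3),s=s)
E
python3 seat.py 27,-46,40
```

```text
(array([-82.2, -76. , 157.9]), np.float64(0.05753275185132745)) [-0.4044 -0.1563 -4.0408]
27,-46,40 slide [7.57 1.76 9.38] rot [-0.47  -0.003  0.002] rows 3.7630269002189483
```

Request:
play_rows --slide '[[2, 0.5, 0], [4, 1, 0.5], [6, 1.5, 2], [7.5, 1.76, 4], [7.57, 1.76, 6], [7.57, 1.76, 8], [7.57, 1.76, 9.4], [7.57, 1.76, 9.4], [7.57, 1.76, 9.4]]' --delta_rot '[[-0.1, 0, 0], [-0.2, 0, 0], [-0.3, 0, 0], [-0.4, 0, 0], [-0.47, -0.003, 0.002], [-0.47, -0.003, 0.002], [-0.47, -0.003, 0.002], [-0.47, -0.003, 0.002], [-0.47, -0.003, 0.002]]'

```text
time: 7.37
tool_pos: [0.6311, -0.1273, 0.1453]
tcp_rot: [2.122, 1.75, 0.417]
wrist_force: [0.0, 0.4, -3.0]
width: 0.18
```

```bash
python3 seat.py 27,-46,25 27,-46,15 27,-46,2 ; python3 - <<'E'
from h import *
p=shot('side');save(p,'s6.png',(230,150,430,330),4);p=shot('wrist');save(p,'w6.png')
E
```

```text
(array([-47.2,   0.3,  38.8]), np.float64(26.818870236372714)) [ 0.0246  0.372  -3.05  ]
27,-46,25 slide [-0.03 -0.52  1.27] rot [-0.003 -0.     0.   ] rows 0.32981074914938197
27,-46,15 slide [-0.03 -0.97  2.16] rot [-0.003 -0.     0.   ] rows 0.5691585806190903
27,-46,2 slide [-0.03 -1.56  3.32] rot [-0.003 -0.     0.   ] rows 0.8806852612251863
```

View pics/s6.png

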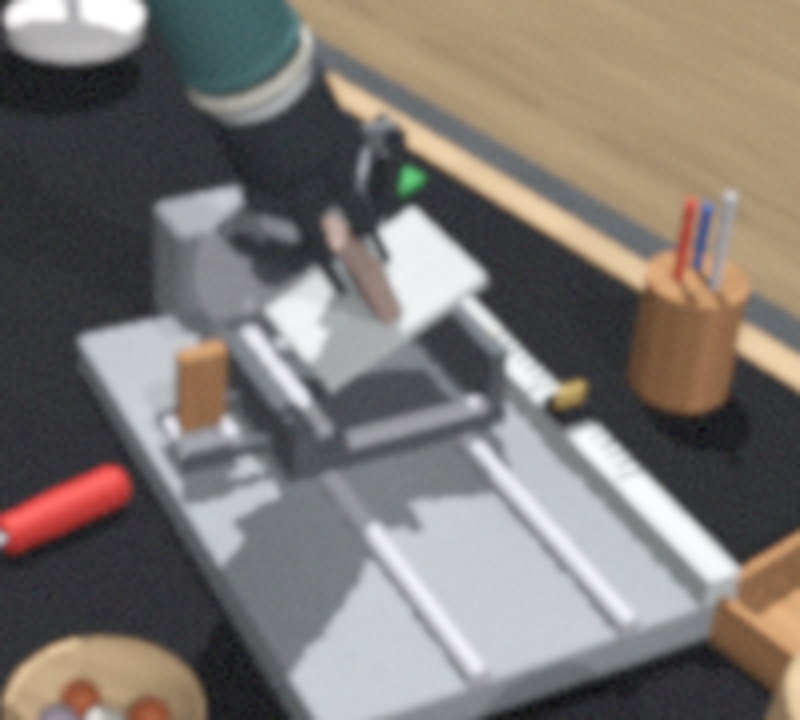

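View pics/w6.png

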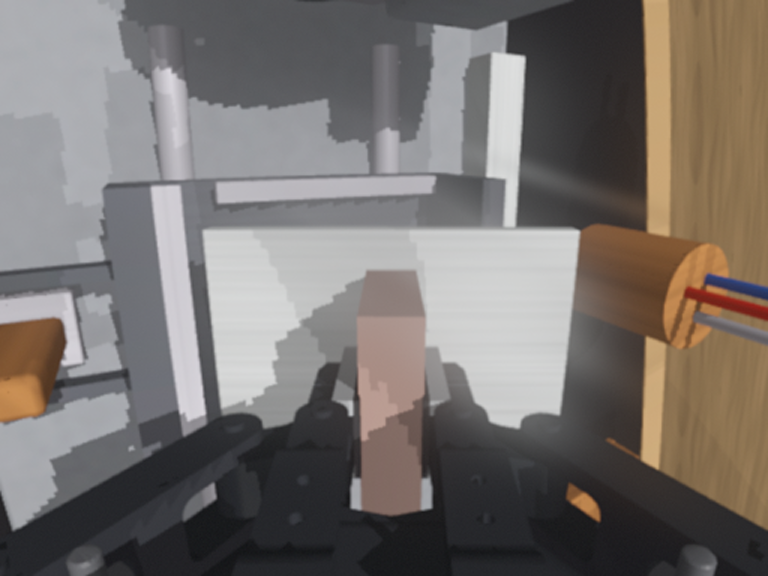

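The plate is tilted, with its near edge (image left) just past the lip and its rear end above the rear wall. I lower it in.

Request:
play_rows --slide '[[0, -0.2, 0.6], [0, -0.52, 1.27], [0, -0.75, 1.7], [0, -0.97, 2.16], [0, -1.25, 2.7], [0, -1.5, 3.2], [0, -1.5, 3.2], [0, -1.5, 3.2], [0, -1.5, 3.2]]' --delta_rot '[[-0.003, 0, 0], [-0.003, 0, 0], [-0.003, 0, 0], [-0.003, 0, 0], [-0.003, 0, 0], [-0.003, 0, 0], [-0.003, 0, 0], [-0.003, 0, 0], [-0.003, 0, 0]]'

```text
time: 8.22
tool_pos: [0.6349, -0.1285, 0.1131]
tcp_rot: [2.116, 1.744, 0.423]
wrist_force: [-0.2, -0.1, -4.7]
width: 0.181
```

```bash
python3 seat.py 27,-52,2 27,-58,2; python3 - <<'E'
from h import *
p=shot('wrist');save(p,'w7.png')
E
```

```text
(array([-42.9,  -0.1,   6.2]), np.float64(27.315932406714442)) [-0.1925 -0.0576 -4.6784]
27,-52,2 slide [ 0.01 -0.99 -0.01] rot [0.006 0.    0.   ] rows 0.2369016841769306
27,-58,2 slide [ 0.01 -1.52 -0.29] rot [0.006 0.    0.   ] rows 0.3711354160058454
```

View pics/w7.png

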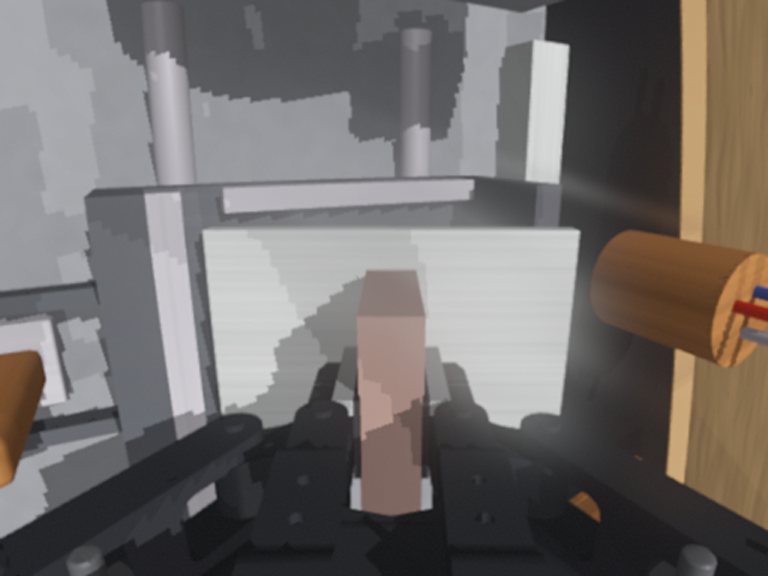

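Request:
play_rows --slide '[[0, -0.3, 0.1], [0, -0.6, 0.1], [0, -1, 0], [0, -1.25, -0.15], [0, -1.5, -0.3], [0, -1.5, -0.3], [0, -1.5, -0.3], [0, -1.5, -0.3]]' --delta_rot '[[0.006, 0, 0], [0.006, 0, 0], [0.006, 0, 0], [0.006, 0, 0], [0.006, 0, 0], [0.006, 0, 0], [0.006, 0, 0], [0.006, 0, 0]]'

```text
time: 8.93
tool_pos: [0.6209, -0.1258, 0.1095]
tcp_rot: [2.119, 1.747, 0.42]
wrist_force: [0.1, 0.5, -4.3]
width: 0.179
```

```bash
python3 seat.py 27,-58,2 27,-61,2; python3 - <<'E'
from h import *
p=shot('wrist');save(p,'w8.png')
E
```

```text
(array([-57.4,  -0.1,   2.9]), np.float64(27.045735525672747)) [ 0.1257  0.4738 -4.275 ]
27,-58,2 slide [ 0.01 -0.09  0.05] rot [0.001 0.001 0.   ] rows 0.0255836806149294
27,-61,2 slide [ 0.01 -0.36 -0.08] rot [0.001 0.001 0.   ] rows 0.08817295259581313
```

View pics/w8.png

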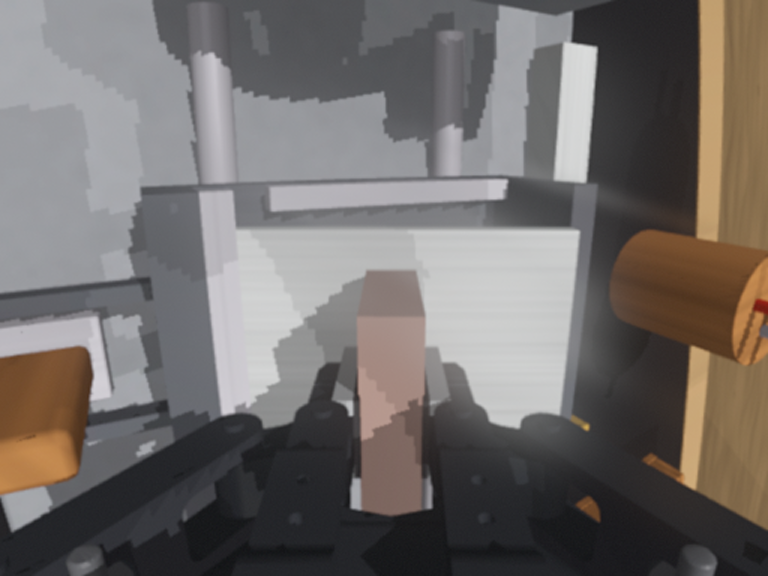

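The lip now covers the plate's near edge (columns ~222–240 in the picture), with no contact force. Next I work out the swing.

```bash
python3 - <<'E'
from seat import *
s=read_state();print(corner(s))
for th,z in [(25,2),(22,1.5),(19,1.5),(16,1),(13,1),(10,1),(7,1),(5,.8),(3,.5),(1.5,.3),(0,0)]:
    print(th,end=' ');go(*tcp(th,-.0603+.007*np.sin(np.radians(th)),z/1e3),s=s)
E
```

```text
(array([-57.3,  -0.1,   2.9]), np.float64(27.046129362110232))
25 slide [0.01 0.05 0.29] rot [0.036 0.001 0.   ] rows 0.2858073088246019
22 slide [0.01 0.12 0.65] rot [0.088 0.001 0.   ] rows 0.7047810070353022
19 slide [0.01 0.19 0.96] rot [0.14  0.001 0.   ] rows 1.1237701481202398
16 slide [0.01 0.22 1.32] rot [0.193 0.001 0.   ] rows 1.542762150025768
13 slide [0.01 0.26 1.64] rot [0.245 0.001 0.   ] rows 1.9617551797050499
10 slide [0.01 0.28 1.96] rot [0.298 0.001 0.   ] rows 2.3807486945134695
7 slide [0.01 0.28 2.29] rot [ 0.35   0.001 -0.   ] rows 2.799742476641386
5 slide [0.01 0.26 2.53] rot [ 0.385  0.001 -0.   ] rows 3.079071759344227
3 slide [0.01 0.23 2.77] rot [ 0.42   0.001 -0.   ] rows 3.3584010957042807
1.5 slide [0.01 0.2  2.95] rot [ 0.446  0.001 -0.   ] rows 3.567898125604761
0 slide [0.01 0.16 3.14] rot [ 0.472  0.001 -0.   ] rows 3.7773951748094063
```

First half of the swing, down to 13°.

Request:
play_rows --slide '[[0, 0.05, 0.29], [0, 0.09, 0.5], [0, 0.12, 0.65], [0, 0.16, 0.8], [0, 0.19, 0.96], [0, 0.22, 1.32], [0, 0.26, 1.64], [0, 0.26, 1.64], [0, 0.26, 1.64], [0, 0.26, 1.64]]' --delta_rot '[[0.036, 0, 0], [0.062, 0, 0], [0.088, 0, 0], [0.114, 0, 0], [0.14, 0, 0], [0.193, 0, 0], [0.245, 0, 0], [0.245, 0, 0], [0.245, 0, 0], [0.245, 0, 0]]'

```text
time: 9.82
tool_pos: [0.6304, -0.1276, 0.0958]
tcp_rot: [2.283, 1.881, 0.215]
wrist_force: [-0.0, -0.1, -4.1]
width: 0.179
```

```bash
python3 - <<'E'
from seat import *
s=read_state();print(corner(s),s['wrist_force'],s['torque'])
for th,z in [(13,1),(10,1),(7,1),(5,.8),(3,.5),(1.5,.3),(0,0)]:
    print(th,end=' ');go(*tcp(th,-.0603+.007*np.sin(np.radians(th)),z/1e3),s=s)
p=shot('wrist');save(p,'w9.png')
E
```

```text
(array([-58.9,  -0.1,   0.7]), np.float64(13.043252449858231)) [-0.0078 -0.1258 -4.0595] [ 0.0728  0.286  -0.0282]
13 slide [ 0.01  0.02 -0.02] rot [ 0.001  0.    -0.   ] rows 0.008426243137999086
10 slide [0.01 0.12 0.29] rot [ 0.053  0.    -0.   ] rows 0.42505320581770456
7 slide [0.01 0.2  0.6 ] rot [ 0.105  0.    -0.   ] rows 0.8440386761361524
5 slide [0.01 0.24 0.84] rot [ 0.14  0.   -0.  ] rows 1.1233660274773059
3 slide [0.01 0.27 1.08] rot [ 0.175  0.    -0.   ] rows 1.402694276851272
1.5 slide [0.01 0.29 1.26] rot [ 0.201  0.    -0.   ] rows 1.612190772418114
0 slide [0.01 0.3  1.46] rot [ 0.228  0.    -0.   ] rows 1.8216874310667723
```

View pics/w9.png

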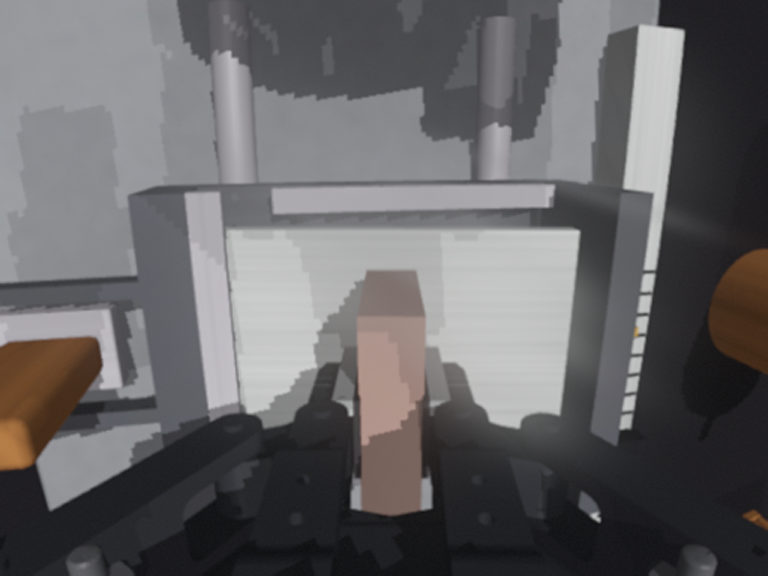

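The plate is at 13°, still hooked under the lip, with the rear end inside the rear wall and no contact force. I finish the swing.

Request:
play_rows --slide '[[0, 0.12, 0.29], [0, 0.2, 0.6], [0, 0.24, 0.84], [0, 0.27, 1.08], [0, 0.29, 1.26], [0, 0.3, 1.45], [0, 0.3, 1.5], [0, 0.3, 1.5], [0, 0.3, 1.5], [0, 0.3, 1.5]]' --delta_rot '[[0.053, 0, 0], [0.105, 0, 0], [0.14, 0, 0], [0.175, 0, 0], [0.201, 0, 0], [0.228, 0, 0], [0.228, 0, 0], [0.228, 0, 0], [0.228, 0, 0], [0.228, 0, 0]]'

```text
time: 10.7
tool_pos: [0.6369, -0.129, 0.0828]
tcp_rot: [2.423, 1.997, 0.002]
wrist_force: [1.7, -1.6, 1.4]
width: 0.18
```

```bash
python3 - <<'E'
from seat import *
s=read_state();print(corner(s),s['wrist_force'],s['torque'])
p=shot('wrist');save(p,'w10.png');pickle.dump(p,open('w10.pkl','wb'))
for c,r in [(150,180),(170,180),(200,180),(340,180),(360,180),(375,180),(380,200)]:
    w=dep(p,(c,r));d=w-PC;print(c,r,np.round([d@X*1e3,d@Y*1e3,d[2]*1e3],1))
E
```

```text
(array([-59.8,  -0.2,   0.4]), np.float64(0.1420409924686691)) [ 1.7196 -1.601   1.3809] [ 0.0678 -0.0753  0.0106]
150 180 [-53.4  31.7   6.2]
170 180 [-43.2  32.    7.4]
200 180 [-28.8  31.7   6.2]
340 180 [39.3 31.7  6.3]
360 180 [49.2 31.7  6.1]
375 180 [56.8 31.7  5.9]
380 200 [60.3 21.4  5.9]
```

View pics/w10.png

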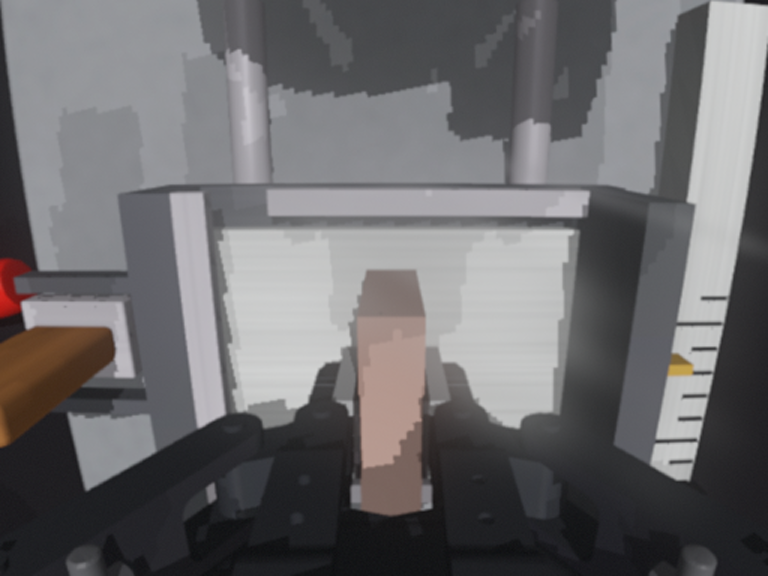

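Flat: plate top reads z ≈ 6–7 mm over the whole pocket, and the wrist force shifted from -4 to +1.4 N, so it rests on the floor. Release gently and lift.

Request:
play_rows --slide '[[0, 0, 0], [0, 0, 0], [0, 0, 0], [0, 0, 0], [0, 0, 0]]' --delta_rot '[[0, 0, 0], [0, 0, 0], [0, 0, 0], [0, 0, 0], [0, 0, 0]]' --hand 0.45

```text
time: 11.17
tool_pos: [0.6366, -0.1289, 0.0826]
tcp_rot: [2.423, 1.997, 0.001]
wrist_force: [-0.3, 0.2, -0.5]
width: 0.452
```

Request:
play_rows --slide '[[0, 0, -2], [0, 0, -5], [0, 0, -8], [-2, 0, -11], [-5, 1, -14], [-8, 2, -16], [-8, 2, -16], [-8, 2, -16], [-8, 2, -16], [-8, 2, -16]]' --delta_rot '[[0, 0, 0], [0, 0, 0], [0, 0, 0], [0, 0, 0], [0, 0, 0], [0, 0, 0], [0, 0, 0], [0, 0, 0], [0, 0, 0], [0, 0, 0]]' --hand 0.45

```text
time: 12.0
tool_pos: [0.6396, -0.2099, 0.2405]
tcp_rot: [-2.423, -1.998, 0.001]
wrist_force: [-0.2, -0.2, -0.4]
width: 0.448
```

```bash
python3 - <<'E'
from seat import *
p=shot('wrist');save(p,'w11.png');pickle.dump(p,open('w11.pkl','wb')); print(read_state()['tool_pos'])
for t in ['pocket','stone','lip','grip','pointer','mark']:
    for q in landmark_of(t,p)[:2]:
        d=dep(p,q['at'])-PC; print(t,np.round(q['at'],1),round(q['conf'],2),np.round([d@X*1e3,d@Y*1e3,d[2]*1e3],1))
E
```

```text
[ 0.6396 -0.2097  0.2404]
stone [239.   91.6] 0.62 [ 1.6 -3.5 52.4]
lip [180.1  88.3] 0.79 [-52.8   0.4  17.7]
grip [100.7  87.9] 0.75 [-105.7    0.5   58.4]
pointer [351.3  88.9] 0.76 [99.1  0.3 16.4]
mark [348.1 166.9] 0.6 [103.2 -72.2   7.6]
```

View pics/w11.png

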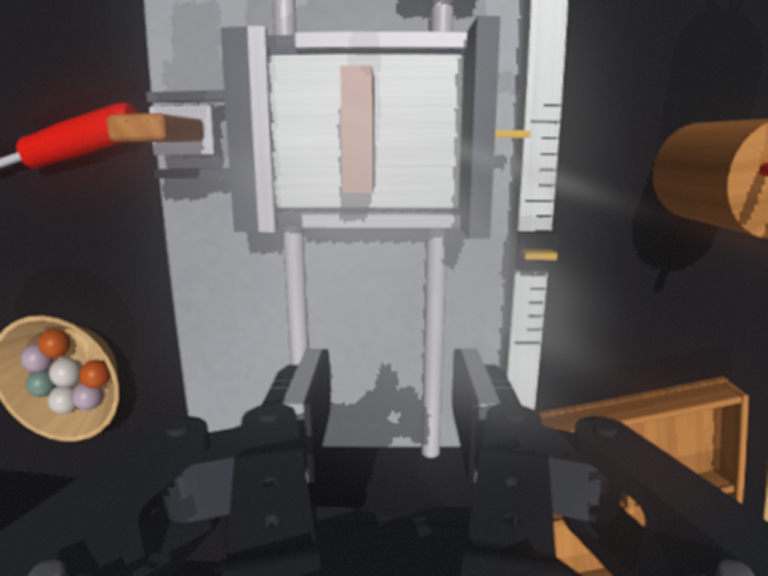

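The plate lies flat in the pocket, between cheeks, lip and rear wall. The pointer is at (341,89) native, the mark at (360,170), the fin at (95,85). I segment brass and wood.

```bash
cat > meas.py <<'E'
from seat import *
def comps(p,roi,lo,hi,minn=15):
    h=cv2.cvtColor(p['image'],cv2.COLOR_RGB2HSV); m=cv2.inRange(h,lo,hi); k=np.zeros_like(m); x0,y0,x1,y1=roi; k[y0:y1,x0:x1]=m[y0:y1,x0:x1]
    n,l,st,ce=cv2.connectedComponentsWithStats(k)
    return [(st[i],ce[i],l==i) for i in range(1,n) if st[i,4]>=minn]
def pf(w): d=w-PC; return np.array([d@X,d@Y,d[2]])*1e3
def brass(p,roi):
    for st,ce,m in comps(p,roi,(18,100,100),(30,255,255)):
        P=np.array([pf(dep(p,(c,r))) for r,c in zip(*np.nonzero(m))])
        print('brass',st,np.round(ce,1),'min',P.min(0),'max',P.max(0),'med',np.median(P,0))
        top=P[P[:,2]>np.percentile(P[:,2],60)-1.5]; print('   top face x',top[:,0].min(),top[:,0].max(),'y',top[:,1].min(),top[:,1].max(),'mid',(top[:,1].min()+top[:,1].max())/2,'mean',top[:,1].mean(),'z',top[:,2].mean(),len(top))
def fin(p,roi):
    for st,ce,m in comps(p,roi,(5,80,60),(20,255,255),80):
        P=np.array([pf(dep(p,(c,r))) for r,c in zip(*np.nonzero(m))])
        top=P[P[:,2]>P[:,2].max()-3]; print('fin',st,'top x',top[:,0].min(),top[:,0].max(),'y',top[:,1].min(),top[:,1].max(),'z',np.median(top[:,2]),len(top))
E
python3 - <<'E'
from meas import *
p=pickle.load(open('w11.pkl','rb'))
brass(p,(325,70,380,185)); fin(p,(65,70,145,100))
for c,r in [(185,60),(185,130),(215,60),(215,130),(260,60),(260,130),(300,60),(300,130)]: print(c,r,pf(dep(p,(c,r))).round(1))
p=pickle.load(open('w5.pkl','rb'));print('w5'); brass(p,(375,80,420,185)); fin(p,(120,70,185,110))
E
```

```text
brass [330  87  23   5  95] [341.2  88.8] min [18.6999 -9.1872 14.0294] max [100.2783   1.9302 319.1448] med [90.1098  0.1436 16.0243]
   top face x 18.69990866778983 99.93059442696018 y -9.187176426514908 1.9301555135326638 mid -3.628510456491122 mean 0.17580567670442065 z 19.464294756551105 90
brass [350 167  22   7 118] [361.2 169.9] min [102.7967 -79.1134   3.3348] max [127.5369 -71.7764  17.4476] med [114.6562 -73.3639  15.652 ]
   top face x 102.79672894617781 122.8129607954518 y -75.56903766347786 -72.20578780871384 mid -73.88741273609585 mean -73.86624865690366 z 16.136022247153296 81
fin [ 71  75  62  21 963] top x 18.69990866778983 18.69990866778983 y -9.187176426514908 -9.187176426514908 z 319.1448464846666 3
185 60 [-49.7  25.5   6.6]
185 130 [-52.9 -37.3   6.4]
215 60 [-22.5  25.2   7.1]
215 130 [-24.4 -37.4   6.4]
260 60 [17.8 25.   7.3]
260 130 [ 17.9 -37.3   7.6]
300 60 [53.8 25.3  6.5]
300 130 [ 55.4 -37.2   7.5]
w5
brass [381  92  17   6  79] [388.   94.6] min [-22.6389  -5.8367 -27.6492] max [103.9756   3.5147 318.1603] med [93.3409  0.0599 15.7028]
   top face x -22.638879365933942 100.09876188029375 y -5.836729103744488 2.5210868473809778 mid -1.657821128181755 mean 0.28922826422215725 z 20.697815588233762 64
brass [392 172  22   7 134] [402.5 174.8] min [-22.6389 -93.1341 -56.9992] max [158.6299  -5.8367 318.1603] med [113.8738 -73.4941  15.3973]
   top face x -22.638879365933942 122.85881978920926 y -75.61463767939104 -5.836729103744488 mid -40.72568339156776 mean -73.04572879547251 z 19.197298694340326 90
fin [121  79  57  20 969] top x -22.638879365933942 -22.638879365933942 y -5.836729103744488 -5.836729103744488 z 318.16034830486205 3
```

```bash
sed -i 's/    for st,ce,m in comps(p,roi,\(.*\)):/&\n        m=m\&(p["depth"]>0.05)/' meas.py; sed -i "s/P=np.array(\[pf(dep(p,(c,r))) for r,c in zip(\*np.nonzero(m))\])/&; P=P[P[:,2]<90]/" meas.py; python3 - <<'E'
from meas import *
for f,a,b in [('w11',(325,70,380,185),(65,70,145,100)),('w5',(375,80,420,185),(120,70,185,110))]:
    p=pickle.load(open(f+'.pkl','rb')); brass(p,a);fin(p,b)
T=T_tool(read_state())
E
```

```text
brass [330  87  23   5  95] [341.2  88.8] min [80.129  -1.6512 14.0294] max [100.2783   1.9302  17.6795] med [90.3575  0.1554 16.0178]
   top face x 80.12895021647599 99.93059442696018 y -1.6511698001843378 1.9301555135326638 mid 0.139492856674163 mean 0.2687285380937423 z 16.081470432525858 90
brass [350 167  22   7 118] [361.2 169.9] min [102.7967 -79.1134   3.3348] max [127.5369 -71.7764  17.4476] med [114.6562 -73.3639  15.652 ]
   top face x 102.79672894617781 122.8129607954518 y -75.56903766347786 -72.20578780871384 mid -73.88741273609585 mean -73.86624865690366 z 16.136022247153296 81
fin [ 71  75  62  21 963] top x -130.16101386271916 -99.38207795897961 y -3.1176605955428003 9.652255940691296 z 57.986131331914066 492
brass [381  92  17   6  79] [388.   94.6] min [ 84.8745  -1.4202 -27.6492] max [103.9756   3.5147  17.846 ] med [93.3907  0.0806 15.7007]
   top face x 84.87447346198039 100.09876188029375 y -1.0581081484142858 2.5210868473809778 mid 0.731489349483346 mean 0.3864656827613104 z 15.976188084795222 63
brass [392 172  22   7 134] [402.5 174.8] min [102.5687 -93.1341 -56.9992] max [158.6299 -71.7332  16.9648] med [113.9157 -73.501   15.3963]
   top face x 102.56871689956898 122.85881978920926 y -75.61463767939104 -71.73324303066025 mid -73.67394035502565 mean -73.80088609537957 z 15.838163305458059 89
fin [121  79  57  20 969] top x -130.05394641999033 -99.07942743162064 y -3.190671185365313 9.811563931669223 z 57.94105255591464 522
```

Fin centre: pocket frame (-114.7, +3.3), top 58 mm above floor, which agrees with the text. Pointer is 74 mm past the mark. Go to the fin with the jaws along the feed.

```bash
python3 - <<'E'
from meas import *
F=PC-.1147*X+.0033*Y; print(F); F[2]=.15
go(F,down(-101))
E
```

```text
[ 0.5246 -0.1043  0.0555]
slide [  8.22 -13.41   9.19] rot [ 0.001 -0.001  1.571] rows 12.574476350152903
```

Request:
play_rows --slide '[[1, -2, 0], [2, -4, 0], [3, -6, 0], [4, -8, 1], [5, -10, 2], [6, -12, 3], [7, -13, 4], [8.2, -13.4, 5], [8.2, -13.4, 6.5], [8.2, -13.4, 8], [8.2, -13.4, 9], [8.2, -13.4, 9]]' --delta_rot '[[0, 0, 1.57], [0, 0, 1.57], [0, 0, 1.57], [0, 0, 1.57], [0, 0, 1.57], [0, 0, 1.57], [0, 0, 1.57], [0, 0, 1.57], [0, 0, 1.57], [0, 0, 1.57], [0, 0, 1.57], [0, 0, 1.57]]'

```text
time: 13.35
tool_pos: [0.5227, -0.1037, 0.1492]
tcp_rot: [-3.135, 0.199, 0.005]
wrist_force: [0.6, 0.5, 0.1]
width: 0.449
```

```bash
python3 - <<'E'
from meas import *
F=PC-.1147*X+.0033*Y; F[2]=.15; go(F,down(-101)); F[2]=.078
go(F,down(-101))
p=shot('wrist');save(p,'w12.png');fin(p,(100,100,450,383))
E
```

```text
slide [ 0.19  0.04 -0.08] rot [0.    0.003 0.065] rows 0.520704582569636
slide [0.22 0.04 7.12] rot [0.    0.003 0.065] rows 1.7091522029348787
fin [ 249  191   27   60 1286] top x -129.4655539154429 -99.13758595997918 y -3.0849909665211164 9.735801765174296 z 57.87228503085553 949
fin [427 286  23  19 246] top x -204.68986896404476 -197.48255122403688 y -170.73238029719073 -156.36564197723908 z -21.62309931804824 57
fin [412 327  14  15 124] top x -260.81477689767195 -248.32191931109776 y -163.51486030017716 -151.57200103982035 z -26.94201145150272 85
```

View pics/w12.png

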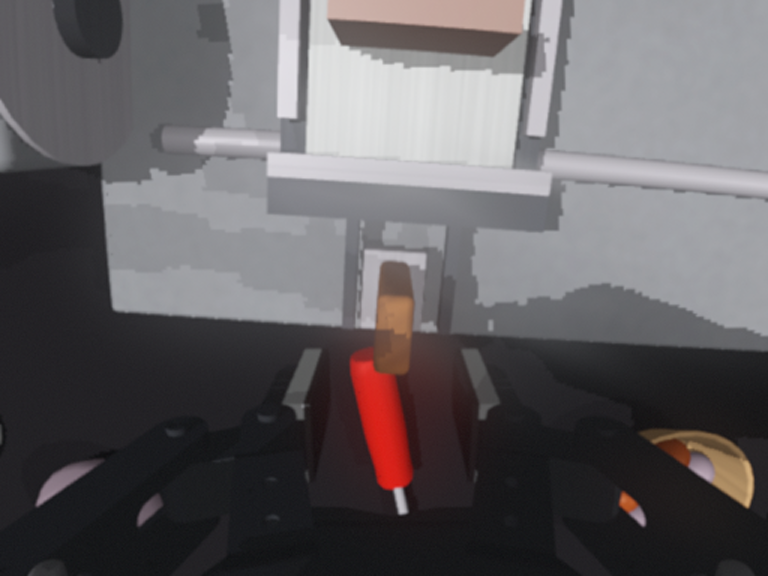

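The fin is between the open jaws (picture (395,315)). I finish aligning, descend and close.

Request:
play_rows --slide '[[0.2, 0, 0.5], [0.2, 0, 3], [0.2, 0, 5.5], [0.2, 0, 7.1], [0.2, 0, 7.1], [0.2, 0, 7.1], [0.2, 0, 7.1]]' --delta_rot '[[0, 0.003, 0.065], [0, 0.003, 0.065], [0, 0.003, 0.065], [0, 0.003, 0.065], [0, 0.003, 0.065], [0, 0.003, 0.065], [0, 0.003, 0.065]]'

```text
time: 13.98
tool_pos: [0.5264, -0.1044, 0.0806]
tcp_rot: [3.126, -0.308, 0.005]
wrist_force: [0.1, -1.0, 0.5]
width: 0.448
```

Request:
play_rows --slide '[[0, 0, 0], [0, 0, 0], [0, 0, 0], [0, 0, 0], [0, 0, 0], [0, 0, 0]]' --delta_rot '[[0, 0, 0], [0, 0, 0], [0, 0, 0], [0, 0, 0], [0, 0, 0], [0, 0, 0]]' --hand 0 --force 40

```text
time: 14.48
tool_pos: [0.5281, -0.1048, 0.0827]
tcp_rot: [3.125, -0.308, 0.011]
wrist_force: [-0.6, -0.4, 6.0]
width: 0.158
```

```bash
python3 - <<'E'
from meas import *
s=read_state();print(pf(s['tool_pos']),s['wrist_force'],s['width']); 
t=s['tool_pos']; go(t-.105*Y,down(-101))
E
```

```text
[-111.2096    3.4698   27.1585] [-0.5911 -0.4051  6.0298] 0.15779472198740824
slide [ 0.04 10.5   0.  ] rot [ 0.    -0.007 -0.004] rows 2.517985611510791
```

Request:
play_rows --slide '[[0, 0.8, 0], [0, 1.8, 0], [0, 2.8, 0], [0, 3.8, 0], [0, 4.8, 0], [0, 5.8, 0], [0, 6.8, 0], [0, 7.8, 0], [0, 8.8, 0], [0, 9.8, 0], [0, 10.5, 0], [0, 10.5, 0]]' --delta_rot '[[0, 0, 0], [0, 0, 0], [0, 0, 0], [0, 0, 0], [0, 0, 0], [0, 0, 0], [0, 0, 0], [0, 0, 0], [0, 0, 0], [0, 0, 0], [0, 0, 0], [0, 0, 0]]'

```text
time: 15.48
tool_pos: [0.5075, -0.2092, 0.0827]
tcp_rot: [3.125, -0.308, 0.011]
wrist_force: [0.3, -0.2, -2.2]
width: 0.157
```

Request:
play_rows --slide '[[0, 0, 0], [0, 0, 0], [0, 0, 0]]' --delta_rot '[[0, 0, 0], [0, 0, 0], [0, 0, 0]]'

```text
time: 15.73
tool_pos: [0.5075, -0.2094, 0.0827]
tcp_rot: [3.124, -0.308, 0.011]
wrist_force: [-0.2, -0.8, -1.0]
width: 0.153
```

```bash
python3 - <<'E'
from meas import *
s=read_state();print(pf(s['tool_pos']),s['wrist_force'],s['width']); go(s['tool_pos'],down(-101))
p=shot('side');save(p,'s13.png',(230,150,430,330),4);pickle.dump(p,open('s13.pkl','wb')); p=shot('wrist');save(p,'w13.png')
pickle.dump(p,open('w13.pkl','wb'))
E
```

```text
[-111.4833 -103.1072   27.2349] [-0.156  -0.8303 -0.9846] 0.15276678396494284
slide [0. 0. 0.] rot [ 0.002 -0.007 -0.004] rows 0.07085739819136504
```

View pics/s13.png

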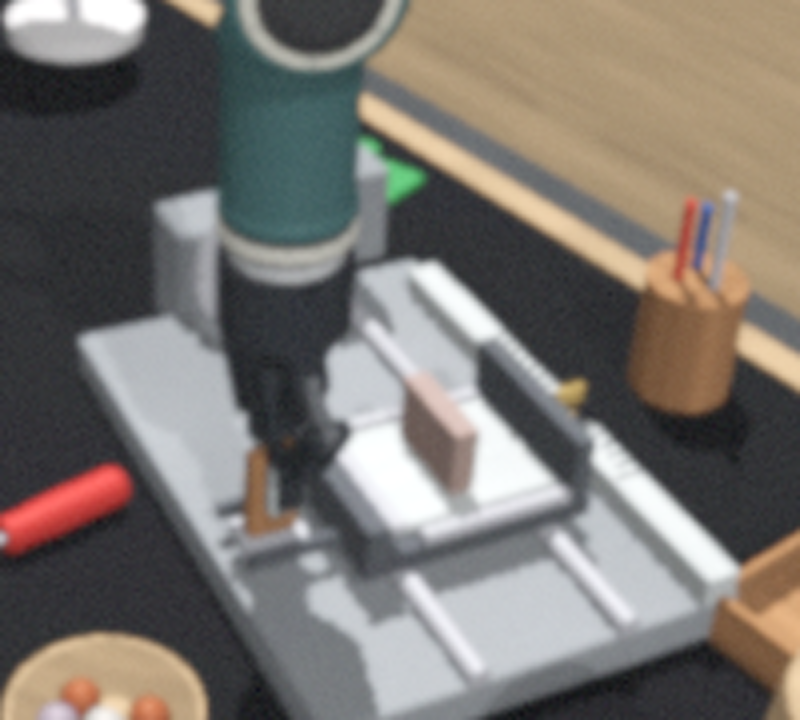

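View pics/w13.png

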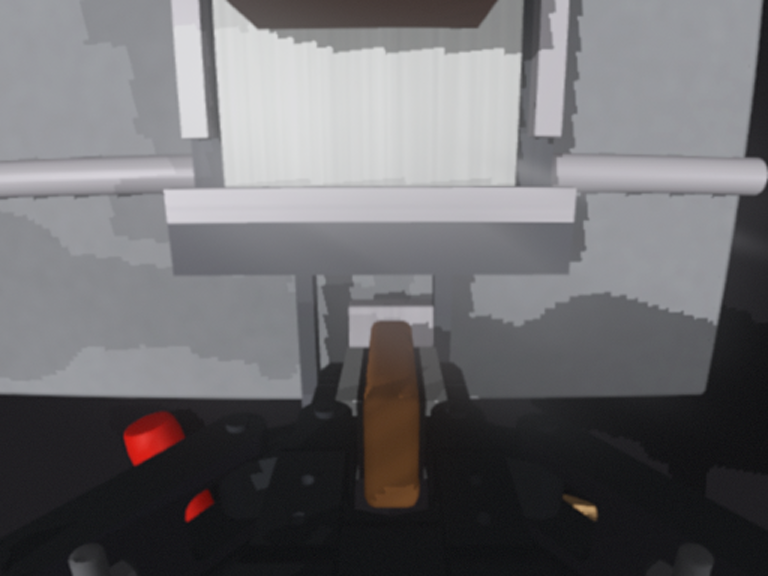

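```bash
cat >> meas.py <<'E'
def carriage(p,lip_rows,px=None,verbose=True):
    # points of lip/near wall top (pf z 20..27, x -66..-50): y extent
    d=p['depth']; rr,cc=np.mgrid[0:384,0:512]
    k,dd=K(p); n=cv2.undistortPoints(np.c_[cc.ravel(),rr.ravel()].astype(float).reshape(-1,1,2),k,dd)[:,0]
    V=np.c_[n[:,0],-n[:,1],-np.ones(len(n))]*d.reshape(-1,1); W=V@p['W'][:3,:3].T+p['W'][:3,3]-PC
    Q=np.c_[W@X,W@Y,W[:,2]]*1e3; ok=d.ravel()>.05
    m=ok&(abs(Q[:,2]-22.5)<2.5)&(Q[:,0]>-66)&(Q[:,0]<-50)
    q=Q[m]; return q[:,1].min(),q[:,1].max(),(q[:,1].min()+q[:,1].max())/2,len(q)
E
python3 - <<'E'
from meas import *
for f in ['w5','w11','w13']:
    p=pickle.load(open(f+'.pkl','rb')); print(f,carriage(p,0)); fin(p,(60,60,300,383)) if f=='w13' else 0
E
```

```text
w5 (np.float64(-49.80425180883146), np.float64(58.047432240382676), np.float64(4.121590215775608), 2034)
w11 (np.float64(-57.57915878501159), np.float64(58.28066478733053), np.float64(0.35075300115946817), 2205)
w13 (np.float64(-155.03858293754973), np.float64(-38.237010539428425), np.float64(-96.63779673848907), 8600)
fin [ 242  222   38  117 3585] top x -130.2554496481485 -99.17503140757391 y -109.31118937176696 -96.07402728844637 z 57.79185082689025 2345
```

Carriage is now at -96.8 and the mark at -73.9, so it is about 23 mm short (≥15 ✓) with play at -6. Now forward only: 12 mm play, then up to ~3 mm short for a first check.

Request:
play_rows --slide '[[0, -0.5, 0], [0, -1, 0], [0, -1.4, 0], [0, -1.8, 0], [0, -2.2, 0], [0, -2.5, 0], [0, -2.8, 0], [0, -3, 0], [0, -3.2, 0], [0, -3.2, 0], [0, -3.2, 0], [0, -3.2, 0]]' --delta_rot '[[0, 0, 0], [0, 0, 0], [0, 0, 0], [0, 0, 0], [0, 0, 0], [0, 0, 0], [0, 0, 0], [0, 0, 0], [0, 0, 0], [0, 0, 0], [0, 0, 0], [0, 0, 0]]'

```text
time: 16.83
tool_pos: [0.5137, -0.1779, 0.0827]
tcp_rot: [3.124, -0.307, 0.011]
wrist_force: [-0.8, -2.5, -1.6]
width: 0.155
```

```bash
python3 - <<'E'
from meas import *
s=read_state();print(pf(s['tool_pos']),s['wrist_force'],s['width'],s['joint_vel'])
p=shot('wrist');save(p,'w14.png');pickle.dump(p,open('w14.pkl','wb')); print(carriage(p,0)); fin(p,(60,60,300,383))
E
```

```text
[-111.3851  -70.9618   27.2371] [-0.756  -2.5441 -1.5523] 0.15456299041530117 [-0.0017 -0.0004 -0.0017  0.0046  0.0004 -0.001 ]
(np.float64(-134.98823845623338), np.float64(-18.40085559398214), np.float64(-76.69454702510775), 8677)
fin [ 242  225   38  114 3553] top x -129.8851855204889 -98.84929341295327 y -77.14199123304829 -64.05954420328233 z 57.849078701710766 2179
```

Play is +6 and the carriage ~3 mm short. I let go, lift, and look at pointer and mark from close up.

Request:
play_rows --slide '[[0, 0, 0], [0, 0, 0], [0, 0, 0], [0, 0, 0], [0, 0, -2], [0, 0, -5], [0, 0, -8], [3, 0, -9], [7, 0, -9], [11, 0, -9], [14, 0, -9], [14, 0, -9]]' --delta_rot '[[0, 0, 0], [0, 0, 0], [0, 0, 0], [0, 0, 0], [0, 0, 0], [0, 0, 0], [0, 0, 0], [0, 0, 0], [0, 0, 0], [0, 0, 0], [0, 0, 0], [0, 0, 0]]' --hand 0.45

```text
time: 17.88
tool_pos: [0.6556, -0.2057, 0.1737]
tcp_rot: [3.124, -0.307, 0.018]
wrist_force: [-0.3, -0.4, 0.0]
width: 0.453
```

Request:
play_rows --slide '[[0, 0, 0], [0, 0, 0], [0, 0, 0], [0, 0, 0]]' --delta_rot '[[0, 0, 0], [0, 0, 0], [0, 0, 0], [0, 0, 0]]'

```text
time: 18.22
tool_pos: [0.6544, -0.2054, 0.1736]
tcp_rot: [3.124, -0.307, 0.017]
wrist_force: [-0.7, -0.6, -0.3]
width: 0.448
```

```bash
python3 - <<'E'
from meas import *
s=read_state();print(pf(s['tool_pos']),s['wrist_force'],s['width'])
p=shot('wrist');save(p,'w15.png');pickle.dump(p,open('w15.pkl','wb')); brass(p,(100,0,420,300)); print(carriage(p,0))
E
```

```text
[ 31.9945 -71.1724 118.1234] [-0.6989 -0.6097 -0.274 ] 0.44776513757199626
brass [262  68   7  31 213] [265.   82.7] min [102.7772 -76.5186   2.4883] max [123.8582 -72.1119  18.6748] med [113.3759 -74.1477  15.6769]
   top face x 103.28845069482308 122.73560918467327 y -76.20779705776671 -72.75027695515507 mid -74.47903700646089 mean -74.29689741841149 z 16.027035908403075 156
brass [267 101   5  38 175] [268.8 119. ] min [ 74.7237 -78.4807  14.3265] max [100.592  -75.5345  17.6973] med [ 88.875  -76.9642  16.0426]
   top face x 74.72374881074148 100.59196261859093 y -78.4807233321912 -75.5344769304089 mid -77.00760013130005 mean -76.85252776615287 z 16.029557510264482 173
(np.float64(-110.0630381732319), np.float64(140.15219046369543), np.float64(15.044576145231765), 1555)
```

View pics/w15.png

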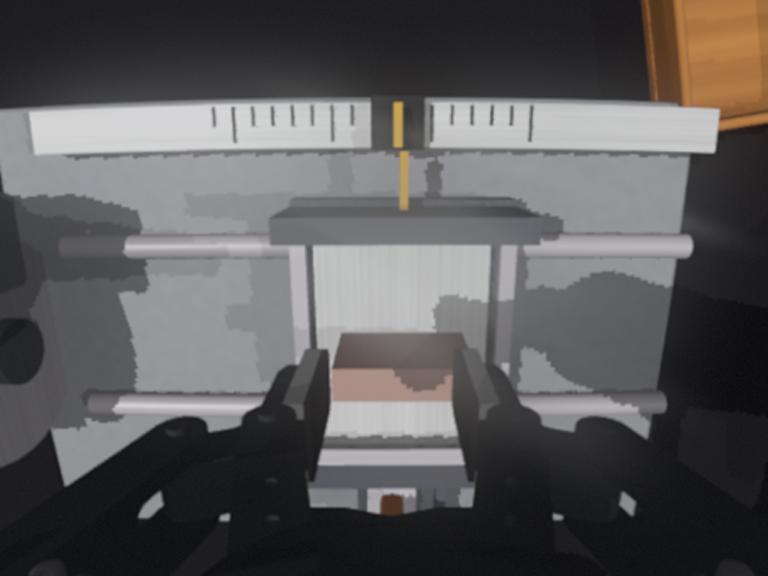

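The pointer (picture column 404) sits right of the mark (398), i.e. ~2.6 mm short. I refine at sub-pixel.

```bash
cat >> meas.py <<'E'
def align(p,roi,split=None,z=.016):
    h=cv2.cvtColor(p['image'],cv2.COLOR_RGB2HSV).astype(float)
    im=p['image'].astype(float); w=np.clip(im[:,:,0]-im[:,:,2]-40,0,None) # yellowness
    x0,y0,x1,y1=roi; P=[]
    for r in range(y0,y1):
        ww=w[r,x0:x1]
        if ww.sum()<80 : continue
        c=(ww*np.arange(x0,x1)).sum()/ww.sum(); q=pf(atz(p,(c,r),PC[2]+z)); P.append([r,c,q[0],q[1],ww.sum()])
    return np.array(P)
E
python3 - <<'E'
from meas import *
p=pickle.load(open('w15.pkl','rb'))
A=align(p,(255,66,280,140))
for a in A: print(a.round(2))
E
```

```text
[ 68.   265.03 122.67 -74.17 293.  ]
[ 69.   264.93 122.01 -74.1  427.  ]
[ 70.   264.92 121.35 -74.1  446.  ]
[ 71.   264.92 120.69 -74.09 439.  ]
[ 72.   264.94 120.03 -74.1  436.  ]
[ 73.   264.95 119.37 -74.12 437.  ]
[ 74.   264.97 118.71 -74.12 431.  ]
[ 75.   264.96 118.05 -74.12 423.  ]
[ 76.   264.96 117.38 -74.12 419.  ]
[ 77.   264.95 116.72 -74.12 409.  ]
[ 78.   264.97 116.06 -74.13 399.  ]
[ 79.   264.97 115.39 -74.13 389.  ]
[ 80.   264.97 114.73 -74.13 376.  ]
[ 81.   264.98 114.06 -74.13 368.  ]
[ 82.   264.96 113.39 -74.12 357.  ]
[ 83.   264.94 112.73 -74.11 344.  ]
[ 84.   264.95 112.06 -74.11 341.  ]
[ 85.   264.95 111.39 -74.11 331.  ]
[ 86.   264.9  110.72 -74.08 327.  ]
[ 87.   264.93 110.05 -74.1  323.  ]
[ 88.   264.91 109.38 -74.09 324.  ]
[ 89.   264.93 108.71 -74.1  321.  ]
[ 90.   264.93 108.04 -74.1  323.  ]
[ 91.   264.95 107.36 -74.11 327.  ]
[ 92.   264.94 106.69 -74.11 332.  ]
[ 93.   264.95 106.02 -74.12 334.  ]
[ 94.   264.93 105.34 -74.1  334.  ]
[ 95.   264.93 104.66 -74.1  332.  ]
[ 96.   264.96 103.99 -74.12 337.  ]
[ 97.   264.96 103.31 -74.1
[... 715 characters left out ...]
20.   268.72  87.5  -76.78 218.  ]
[121.   268.72  86.81 -76.78 209.  ]
[122.   268.76  86.11 -76.81 204.  ]
[123.   268.75  85.41 -76.8  201.  ]
[124.   268.75  84.71 -76.81 201.  ]
[125.   268.76  84.01 -76.82 199.  ]
[126.   268.75  83.31 -76.82 195.  ]
[127.   268.76  82.61 -76.82 191.  ]
[128.   268.77  81.9  -76.83 194.  ]
[129.   268.77  81.2  -76.83 197.  ]
[130.   268.77  80.49 -76.84 197.  ]
[131.   268.74  79.79 -76.82 203.  ]
[132.   268.75  79.08 -76.83 208.  ]
[133.   268.77  78.37 -76.84 205.  ]
[134.   268.75  77.67 -76.83 201.  ]
[135.   268.72  76.96 -76.81 194.  ]
[136.   268.75  76.24 -76.83 172.  ]
[137.   268.79  75.53 -76.86 147.  ]
[138.   268.9   74.82 -76.95 126.  ]
```

Remaining 2.75 mm, towards the blade. Regrasp the fin.

```bash
python3 - <<'E'
from meas import *
p=pickle.load(open('w15.pkl','rb'));fin(p,(230,300,300,345))
F=PC-.1135*X-.0706*Y; F[2]=.0805
go(F,down(-101))
E
```

```text
fin [254 330  15  13 166] top x -99.97242313787044 -98.42457254439806 y -76.96576503058235 -65.67913518589222 z 16.616359839239365 28
slide [-14.67  -0.02   9.17] rot [ 0.002 -0.011 -0.004] rows 4.1475274343586985
```

Request:
play_rows --slide '[[-3.5, 0, 0], [-7, 0, 0], [-10.5, 0, 0], [-14, 0, 0], [-14.6, 0, 1], [-14.6, 0, 3.5], [-14.6, 0, 6], [-14.6, 0, 8.5], [-14.6, 0, 9.2], [-14.6, 0, 9.2], [-14.6, 0, 9.2]]' --delta_rot '[[0, 0, 0], [0, 0, 0], [0, 0, 0], [0, 0, 0], [0, -0.01, 0], [0, -0.01, 0], [0, -0.01, 0], [0, -0.01, 0], [0, -0.01, 0], [0, -0.01, 0], [0, -0.01, 0]]'

```text
time: 19.18
tool_pos: [0.5124, -0.1774, 0.0805]
tcp_rot: [3.125, -0.307, 0.001]
wrist_force: [-0.4, 0.6, -0.7]
width: 0.45
```

Request:
play_rows --slide '[[0, 0, 0], [0, 0, 0], [0, 0, 0], [0, 0, 0], [0, 0, 0], [0, 0, 0]]' --delta_rot '[[0, 0, 0], [0, 0, 0], [0, 0, 0], [0, 0, 0], [0, 0, 0], [0, 0, 0]]' --hand 0 --force 40

```text
time: 19.68
tool_pos: [0.514, -0.178, 0.0825]
tcp_rot: [3.124, -0.307, 0.007]
wrist_force: [-1.0, 0.4, 6.6]
width: 0.159
```

```bash
python3 - <<'E'
from meas import *
s=read_state();print(pf(s['tool_pos']),s['wrist_force'],s['width'],s['joint_vel'])
p=shot('wrist');save(p,'w16.png');pickle.dump(p,open('w16.pkl','wb')); print(carriage(p,0)); fin(p,(60,60,300,383))
E
```

```text
[-111.0644  -71.0794   27.0402] [-1.0245  0.3945  6.6104] 0.15904924012026217 [ 0.0005  0.0015  0.0012 -0.0017  0.0016  0.0002]
(np.float64(-135.17221129627904), np.float64(-18.27272547299573), np.float64(-76.72246838463738), 8667)
fin [ 242  226   38  114 3590] top x -130.66500173727195 -98.66219618915527 y -77.32094025191519 -64.112950955153 z 57.73306431314246 2364
```

Request:
play_rows --slide '[[0, -0.1, 0], [0, -0.2, 0], [0, -0.26, 0], [0, -0.28, 0], [0, -0.28, 0], [0, -0.28, 0], [0, -0.28, 0], [0, -0.28, 0]]' --delta_rot '[[0, 0, 0], [0, 0, 0], [0, 0, 0], [0, 0, 0], [0, 0, 0], [0, 0, 0], [0, 0, 0], [0, 0, 0]]'

```text
time: 20.4
tool_pos: [0.5145, -0.1756, 0.0826]
tcp_rot: [3.123, -0.307, 0.007]
wrist_force: [-0.3, -4.9, 0.0]
width: 0.158
```

```bash
python3 - <<'E'
from meas import *
s=read_state();print(pf(s['tool_pos']),s['wrist_force'],s['width'],s['joint_vel'])
p=shot('wrist');pickle.dump(p,open('w17.pkl','wb')); print(carriage(p,0)); fin(p,(60,60,300,383)); print(pf(read_state()['tool_pos']))
E
```

```text
[-111.036   -68.6413   27.1207] [-0.3388 -4.9471  0.0047] 0.15793366769004716 [ 0.002  -0.0013 -0.0005 -0.0004 -0.0012  0.0002]
(np.float64(-132.81084919817732), np.float64(-16.17037995192361), np.float64(-74.49061457505047), 8681)
fin [ 243  225   37  115 3591] top x -130.1125621532678 -98.81491898206286 y -74.8829269014353 -61.70145183627412 z 57.78379160221981 2344
[-111.0118  -68.5889   27.1408]
```

Request:
play_rows --slide '[[0, -0.05, 0], [0, -0.08, 0], [0, -0.08, 0], [0, -0.08, 0], [0, -0.08, 0], [0, -0.08, 0]]' --delta_rot '[[0, 0, 0], [0, 0, 0], [0, 0, 0], [0, 0, 0], [0, 0, 0], [0, 0, 0]]'

```text
time: 20.95
tool_pos: [0.5146, -0.175, 0.0826]
tcp_rot: [3.123, -0.307, 0.007]
wrist_force: [0.0, -4.0, -0.2]
width: 0.157
```

```bash
python3 - <<'E'
from meas import *
s=read_state();print(pf(s['tool_pos']),s['wrist_force'])
p=shot('wrist'); print(carriage(p,0)); fin(p,(60,60,300,383))
E
```

```text
[-111.0314  -67.974    27.1398] [ 0.0337 -4.0058 -0.2049]
(np.float64(-132.12122747057165), np.float64(-15.265138364846996), np.float64(-73.69318291770932), 8710)
fin [ 243  225   37  115 3594] top x -129.96389891918275 -98.88017730317988 y -74.17392062980916 -61.04824023275771 z 57.79818416989112 2197
```

Request:
play_rows --slide '[[0, 0, 0], [0, 0, 0], [0, 0, 0], [0, 0, 0], [0, 0, 0], [0, 0, -2], [0, 0, -5], [0, 0, -8], [3, 0, -9], [7, 0, -9], [11, 0, -9], [14, 0, -9]]' --delta_rot '[[0, 0, 0], [0, 0, 0], [0, 0, 0], [0, 0, 0], [0, 0, 0], [0, 0, 0], [0, 0, 0], [0, 0, 0], [0, 0, 0], [0, 0, 0], [0, 0, 0], [0, 0, 0]]' --hand 0.45

```text
time: 22.0
tool_pos: [0.6546, -0.2023, 0.1744]
tcp_rot: [3.123, -0.307, 0.012]
wrist_force: [0.4, 0.2, 0.0]
width: 0.45
```

Request:
play_rows --slide '[[0, 0, 0], [0, 0, 0], [0, 0, 0], [0, 0, 0], [0, 0, 0]]' --delta_rot '[[0, 0, 0], [0, 0, 0], [0, 0, 0], [0, 0, 0], [0, 0, 0]]'

```text
time: 22.42
tool_pos: [0.6533, -0.2019, 0.1743]
tcp_rot: [3.123, -0.307, 0.01]
wrist_force: [0.1, -0.7, -0.2]
width: 0.451
```

```bash
python3 - <<'E'
from meas import *
s=read_state();print(pf(s['tool_pos']),s['wrist_force'],s['width'])
p=shot('wrist');save(p,'w18.png');save(p,'w18c.png',(200,50,340,150),5);pickle.dump(p,open('w18.pkl','wb'))
A=align(p,(250,60,285,140))
for a in A[::3]: print(a.round(2))
A=A[A[:,4]>150]; m=A[A[:,2]>103]; q=A[A[:,2]<100]; print(m[:,3].mean(),m[-8:,3].mean(),q[:,3].mean(),q[:8,3].mean())
for f,a,b in [('top',0,0)]:
    pass
E
```

```text
[ 30.2173 -67.9761 118.7968] [ 0.1385 -0.6731 -0.2475] 0.450591478221481
[ 64.   269.45 123.15 -74.12  97.  ]
[ 67.   269.39 121.18 -74.08 468.  ]
[ 70.   269.38 119.2  -74.08 485.  ]
[ 73.   269.38 117.22 -74.09 478.  ]
[ 76.   269.38 115.23 -74.1  460.  ]
[ 79.   269.39 113.24 -74.11 433.  ]
[ 82.   269.38 111.24 -74.1  399.  ]
[ 85.   269.36 109.23 -74.1  364.  ]
[ 88.   269.25 107.22 -74.03 336.  ]
[ 91.   269.18 105.2  -73.98 330.  ]
[ 94.   269.23 103.17 -74.02 243.  ]
[100.   269.03  99.1  -73.9  304.  ]
[103.   268.92  97.05 -73.82 270.  ]
[106.   268.96  94.99 -73.86 257.  ]
[109.   268.94  92.93 -73.85 246.  ]
[112.   268.96  90.86 -73.87 238.  ]
[115.   268.96  88.78 -73.88 228.  ]
[118.   268.95  86.7  -73.88 213.  ]
[121.   268.96  84.61 -73.89 206.  ]
[124.   268.93  82.51 -73.87 195.  ]
[127.   268.92  80.4  -73.87 189.  ]
[130.   268.93  78.28 -73.89 192.  ]
[133.   268.96  76.15 -73.92 170.  ]
-74.07346973404103 -74.00523154563157 -73.8745981957771 -73.8582250307619
```

View pics/w18c.png

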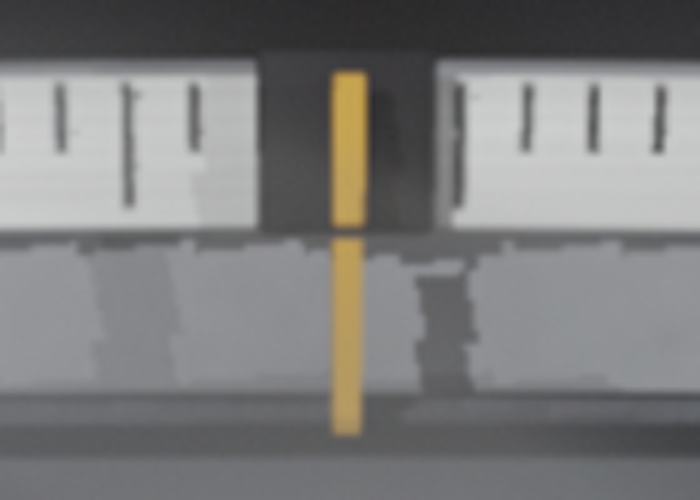

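View pics/w18.png

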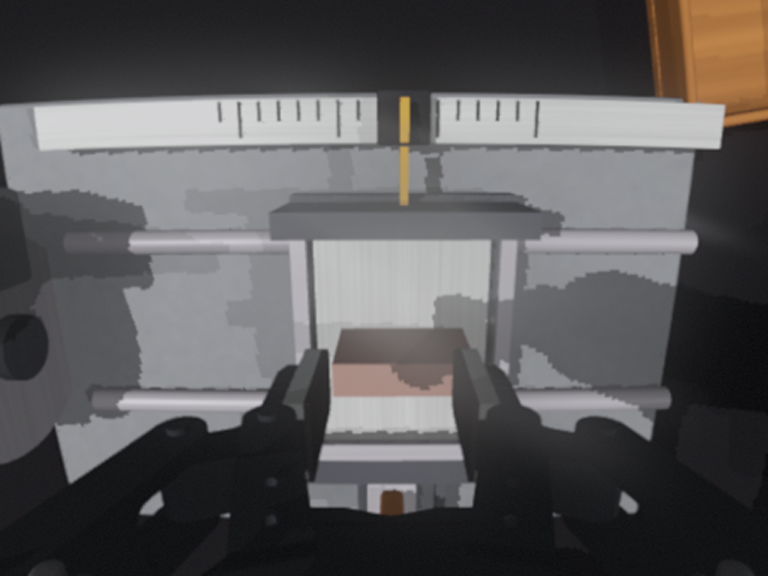

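Pointer and mark are collinear to ~0.2 mm. A last view to verify the play after letting go, and that the plate lies flat.

Request:
play_rows --slide '[[-3, 0, -3], [-6, 0, -5], [-9, 0, -5], [-12, 0, -5], [-12, 0, -5], [-12, 0, -5], [-12, 0, -5]]' --delta_rot '[[0, 0, 0], [0, 0, 0], [0, 0, 0], [0, 0, 0], [0, 0, 0], [0, 0, 0], [0, 0, 0]]'

```text
time: 23.05
tool_pos: [0.5355, -0.1786, 0.2243]
tcp_rot: [3.123, -0.307, 0.014]
wrist_force: [0.8, -0.6, 0.8]
width: 0.452
```

```bash
python3 - <<'E'
from meas import *
s=read_state();print(pf(s['tool_pos']),s['wrist_force'],s['time'])
p=shot('wrist');save(p,'w19.png');pickle.dump(p,open('w19.pkl','wb'))
print(carriage(p,0)); fin(p,(200,150,320,330))
for x,y in [(-45,-40),(-45,40),(50,-40),(50,40),(20,40),(20,-40)]:
    u=proj(p,PC+x/1e3*X+(y-73.9)/1e3*Y+.007*Z); 
    if 0<=u[0]<512 and 0<=u[1]<384: print(x,y,pf(dep(p,u)).round(1))
q=shot('side');save(q,'s19.png',(230,150,430,330),4)
E
```

```text
[-89.8209 -67.4992 168.8132] [ 0.7705 -0.5867  0.7621] 23.05
(np.float64(-131.706057888074), np.float64(164.0827211108797), np.float64(16.188331611402845), 2210)
fin [252 203  18  39 627] top x -129.34781405750886 -100.2467839133126 y -74.05224465148041 -61.17716483824975 z 57.91466652895046 491
-45 -40 [ -45.  -114.     6.7]
-45 40 [-45.  -33.9   6.7]
50 -40 [  50.1 -114.     6.5]
50 40 [ 50.1 -33.9   6.8]
20 40 [ 20.1 -33.8   6.2]
20 -40 [  19.9 -113.7    8. ]
```

View pics/w19.png

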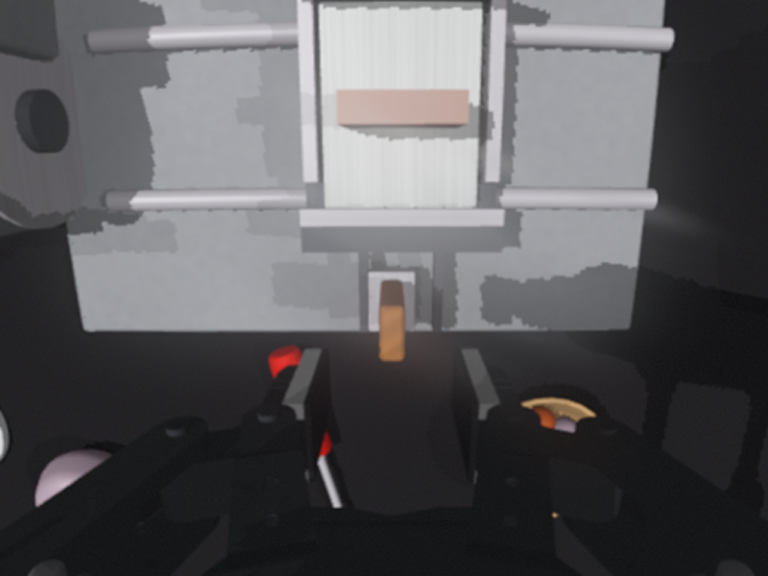

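View pics/s19.png

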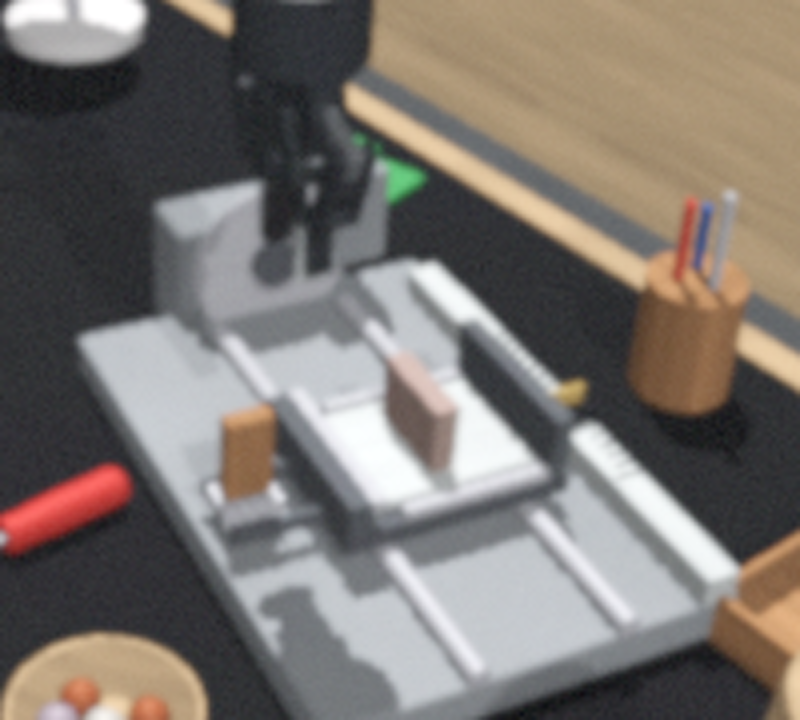

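Fin centre is at -67.6 against carriage -73.8, so the play is +6 (taken up towards the blade). The plate top is flat at all six points and the robot is clear. Handing in.

```bash
python3 - <<'E'
from h import *
print(finish_job())
E
```

```text
the job is handed in; nothing more can be done
None
```

The plate is seated in the carriage pocket, the pointer is on the brass mark with the play taken up towards the blade, and the job is handed in. The robot was clear of everything when I handed in. The clock stood at about 23 s of the 61 s allowed.

**Plate:** I picked up the stone plate, not the green look-alikes. I hooked it under the lip at 27°, swung it down flat and let go. Depth readings at six spots across the pocket put its top 6 to 8 mm above the floor, so it lies flat.

**Feed:** I backed the carriage off to about 23 mm short of the mark, then moved it only towards the blade. I let go once about 2.8 mm short to measure from close up, then regrasped and brought it the rest of the way.

**Last checks:**
- Pointer to mark was about 0.15 to 0.2 mm, with the pointer very slightly past on the blade side.
- The grip sits about 6.2 mm ahead of the carriage centre, which matches play fully taken up towards the blade.
- The lip-edge measurement of the carriage failed in the final view because it picked up other surfaces. I used the pointer reading for the carriage position there instead.
- I saw nothing else moved in the pictures. No force limit was approached: the wrist readings stayed under 7 N.

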